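# Clip a switch sample panel into the wiring easel

## Robot

A 6-joint arm with a two-finger parallel gripper is mounted at the origin on the work surface. World frame = base frame: x ahead of the robot, y to its left, z up, the work surface at z = 0. Lengths are in mm, angles in rad, forces in N, time in s.
With the tool pointing down it reaches from about 400 to 925 mm from the base axis. Payload 12.5 kg.
Tool frame: the origin (TCP) lies at the centre of the arm's flange, where the gripper is bolted on; the fingertips stand 190 mm ahead of it and the grasp point (between the pads) lies 171 mm ahead of it; z points along the fingers, y is the line along which they close (so a half turn about z gives the same grasp; the last joint's range is limited). The gripper opens to 95 mm and grips with 3 to 60 N. Pads are 20 mm wide; open, the fingers measure 119 mm over their backs; the gripper's body (75 mm by 180 mm) begins 59 mm behind the grasp point.
Start: joints at [1.006, 0.491, 1.559, -0, 1.092, -0.106], TCP at [276.773, 560.376, 404.761] pointing down, gripper open.
Joint ranges: [-3.1, 3.1], [-0.84, 2.19], [0.05, 2.79], [-1.13, 4.28], [0.06, 2.93], [-2.69, 2.69]. Speed limits (rad/s): [2.22, 2.22, 2.79, 3.14, 3.14, 3.14].

## Interface

Orientations are given as [roll, pitch, yaw] about the fixed x, y, z axes, in that order (R = Rz(yaw) Ry(pitch) Rx(roll)).
In Python, from cell import env, read_camera, search_frame, cut_out gives the robot as it stands. The module is installed in compiled form; this text tells all that it offers.
- The arm moves only by the tool move_arm, never from a script. Its argument "commands" is a list of rows, each a list of 3 entries, a list of its own where there are three numbers: the shift along the world's x, y, z normalised to -1 to 1, where 1 is 0.03 m, then the turn about the world's z normalised to -1 to 1, where 1 is 0.08 rad, then the opening, from -1 (shut) to 1 (fully open), so that 0 is half open. A call has 1 to 20 rows; each row shifts and turns the commanded pose from where the row before left it; what a row does not reach is not made up. A row lasts 1/12 s, in which the tool goes at most 41.7 mm and 7.16 degrees, less where a joint would pass 70% of its speed; a pose out of reach is approached as far as the arm can. A call with a number of a shift or a turn outside -1 to 1 is refused whole. A call with a gripper value outside its range is refused whole. The fingers move at their own pace and stop on an object; the grip force is fixed at half the most. Time passes only in rows, so rows that do not move let the fingers close. It gives the time, the measured TCP pose, the force, the opening and the grip force at its end, in the units of the state.
- env.state(): the state, without advancing time (a new reading comes with each control period).
- read_camera(name): name is "scene" or "side" or "wrist"; returns a dict with "image" (420x560x3 uint8, red, green, blue), "fx", "fy", "cx", "cy" (pixels), "D" ([k1, k2, p1, p2, k3] as OpenCV has them; the pictures are not rectified), "rvec" (rotation vector, rad) and "tvec" (3), from world to camera coordinates, as OpenCV has them. Camera axes: x right, y down, z forward; pixel columns grow to the right and rows downward; lengths in mm; the calibration is good to about 2 mm. A picture is of the moment at which its call begins. There is no depth.
- env.job_done(): hands the job in; it is judged then, once.
Trained networks look in a picture, given as the dict that the camera call returned (one of the last four; its "shot" number tells which), for a name from the list of things; names that differ only in an ending like _2 or _b are one class to them, and where a whole thing is asked for, a point or a joint stands for the part that bears it (a point fixed in the world has none). Each returns a list of dicts, best first, with "confidence" (0 to 1); they miss things now and then, are a little off and sometimes report something else, mostly with a low value. They report only what shows in the picture. A call takes as long as a camera call. They do not tell look-alikes from the thing itself.
- search_frame(thing, picture): "at" ([column, row] in pixels, amid what is visible of it).
- cut_out(thing, picture): "region" (420x560 bool, what is visible of it) and "at" ([column, row] in pixels, amid what is visible of it).
The state is a dict: "t": time; "joints": joint angles; "qvel": joint speeds; "tau": joint torques, N m; "eef_pos": TCP position; "tcp_rot": TCP orientation; "ft_force": force on the tool from outside, world axes, zero at the start; "moment": the same for the moment, N m; "opening": opening from 0.0 (shut) to 1.0 (fully open); "grip_force": force on a finger pad.
Only numpy, scipy, OpenCV 4.12 (cv2) and the standard library are available. Lean on these libraries where they do the work, as an engineer would, in place of code of your own. Each camera call takes 0.05 s, during which the arm holds its last target. There are 200 camera calls.

## Task

Take the white switch panel out of the rack and slide it edgewise into the slot of the leaning green easel, fully home, its switch facing out, and let go of it. Then take the orange spring clip off its rail by squeezing its handles, and with its jaws held open bring it well down over one of the two upper corners of the easel, square to the panel's top edge, and let it close so that it pinches panel and green board together. Leave the grey panel, the blue clip, the spray can and the carton where they are.

Things in the scene. Friction and masses are not known exactly. Their poses are not given: they have to be found in the camera images.
- panel_center (a point): Centre of the white switch panel: flat, 8 mm thick (its x), 140 wide (y), 130 tall (z), 0.17 kg. A black 60 x 60 mm switch frame stands 6 mm proud of its +x face (its rocker 2.5 mm more), centred across the width, 9 mm below the centre; the top 44 mm of both faces is plain. It starts upright in one of the rack's two slots, with 2 mm play each way, facing the rack's +x.
- panel_face (a point): Outer face of the white panel's black switch frame, its middle: (10, 0, -9) mm from panel_center in the panel's axes.
- grey_panel_center (a point): Centre of a like panel, grey with a white switch, same size and axes; it stands in the rack's other slot, 70 mm away. To be left alone.
- rack: Fixed wooden rack, base 150 x 160 mm; origin at the centre of its underside, z up. Two slots run along its y at x = -35 and +35 mm: floor 12 mm above the table, 12 mm wide, walls 10 mm thick reaching 34 mm above the table.
- backboard: Green board of the fixed easel, leaning 30 degrees from vertical, top towards the robot. z runs up the board, x square out of its front (up and away from the robot), y along the slot. Origin: front face, slot floor, mid-width, 50 mm above the table. Board x -8 to 0, 140 mm wide, z up to 130 mm. Its upper middle is cut out (|y| under 30 mm, z above 75 mm) as room for a finger.
- slot (a point): Middle of the slot's mouth, same axes as backboard, at (6.5, 0, 22) mm in it. The slot is 13 mm wide in x (board face to steel lip; the lip is 6 mm thick), floor 22 mm below the mouth, end cheeks 154 mm apart. A seated panel has its centre 65 mm above the floor, x along the board's x; let go, it leans back on the board (its centre at backboard x 4 to 9 mm).
- corner_a (a point): Top edge of the board's upper corner on the +y side, front face: (0, 50, 130) mm in backboard, same axes. Each upper corner is 40 mm wide in y and 55 mm high. A seated panel's top is level with it; panel and board together are 16 mm thick, this point between them.
- corner_b (a point): The same on the -y side: (0, -50, 130) mm in backboard.
- orange_clip_pivot (a point): Pivot of the orange spring clip, loose, 135 mm long, 0.12 kg. z points from jaws to handles, x is the way handles and jaws move, y the pivot axis; it opens and closes evenly about its middle. It starts upright, handles up, jaws over the rail, the rail's top edge 25 mm below this point (the throat is open to 8 mm below it).
- orange_clip_grip (a point): Between the orange clip's handles, 55 mm above its pivot. Handles: 28 mm wide (y), ending 75 mm above the pivot; 56 mm apart over their outer faces at the top with the jaws on 16 mm; squeezed fully they are parallel, 26 mm apart over the outer faces, against a stop. That takes about 9 N on each here; 25 N holds it firmly.
- orange_clip_jaws (a point): Middle between the orange clip's jaw pads, 52 mm below its pivot. Pads 28 mm wide (y), from 44 to 60 mm below the pivot; 36 mm apart when fully open. The jaws are 17 mm out from the middle at most when on 16 mm.
- orange_clip_jaw (a joint): Opening angle of each side of the orange clip, rad: 0 = pads parallel, 16 mm apart (as on the rail or on panel plus board); 0.20 = fully open; -0.14 = empty and shut. Sprung shut, about 5 N at the pads at 0.
- blue_clip_pivot (a point): Pivot of a like blue clip on the same rail, 120 mm from the orange one. To be left alone.
- rail: Fixed clip rail: upright wooden board 16 mm thick (x), 230 mm long (y), top edge 90 mm above the table, on a 90 x 240 mm base. Origin at the centre of its underside, z up.
- spray: Loose spray can, 56 mm across, 170 mm tall, standing; origin at the centre of its underside. To be left alone.
- carton: Loose small carton, 80 x 110 x 75 mm; origin at the centre of its underside. To be left alone.
Things that resemble listed ones, but are neither listed nor needed, are in the scene too. What is shaped like the part that bears panel_center but red is not meant.

How it is judged (in metres and radians):
On the way, in this order (a step that is already met when the one before it is completed fails the run):
1. the white panel stands fully home in the easel's slot, switch facing out, and is let go (z of panel_center in the frame of backboard between 0.06 and 0.069 m and y of panel_center in the frame of backboard between -0.012 and 0.012 m and x of panel_center in the frame of backboard between 0.001 and 0.011 m and x of panel_face in the frame of backboard above 0.01 m and angle between the z axis of panel_center and the z axis of backboard, either way round below 0.1 rad and contact force between the fingers and panel below 0.3 N), for 0.2 s.
2. the orange clip, squeezed open, is over an upper corner of the easel with panel and board between its jaws (z of panel_center in the frame of backboard between 0.06 and 0.069 m and y of panel_center in the frame of backboard between -0.012 and 0.012 m and x of panel_center in the frame of backboard between 0.001 and 0.011 m and x of panel_face in the frame of backboard above 0.01 m and angle between the z axis of panel_center and the z axis of backboard, either way round below 0.1 rad and x of orange_clip_jaws in the frame of backboard between -0.01 and 0.01 m and z of orange_clip_jaws in the frame of backboard between 0.075 and 0.122 m and (y of orange_clip_jaws in the frame of backboard between 0.035 and 0.075 m or y of orange_clip_jaws in the frame of backboard between -0.075 and -0.035 m) and value of joint orange_clip_jaw above 0.07 rad), for 0.1 s.
At the end, for the whole second after the job is handed in: White panel fully home in the slot (height within 5 mm, centred within 12 mm), switch out; orange clip closed over one upper corner (pads 35 to 75 mm off mid-width, 8 mm or more below the top edge), square within 10 degrees, upright along the board within 15, pinching both over 1 N; all at rest (z of panel_center in the frame of backboard between 0.06 and 0.069 m and y of panel_center in the frame of backboard between -0.012 and 0.012 m and x of panel_center in the frame of backboard between 0.001 and 0.011 m and x of panel_face in the frame of backboard above 0.01 m and angle between the z axis of panel_center and the z axis of backboard, either way round below 0.1 rad and x of orange_clip_jaws in the frame of backboard between -0.01 and 0.01 m and z of orange_clip_jaws in the frame of backboard between 0.075 and 0.122 m and (y of orange_clip_jaws in the frame of backboard between 0.035 and 0.075 m or y of orange_clip_jaws in the frame of backboard between -0.075 and -0.035 m) and value of joint orange_clip_jaw between -0.03 and 0.05 rad and contact force between orange_clip and panel above 1 N and contact force between orange_clip and backboard above 1 N and linear speed of each of panel, orange_clip below 0.02 m/s and angle between the x axis of orange_clip_jaws and the x axis of backboard, either way round below 0.17 rad and angle between the z axis of orange_clip_jaws and the z axis of backboard, either way round below 0.26 rad); the robot touches nothing.
It fails at once if the grey panel is disturbed (moved over 25 mm) (distance of grey_panel_center from where it was at the start of the episode above 0.025 m).
It fails at once if the blue clip is disturbed (moved over 25 mm) (distance of blue_clip_pivot from where it was at the start of the episode above 0.025 m).
It fails at once if the spray can is disturbed (moved over 20 mm) (distance of spray from where it was at the start of the episode above 0.02 m).
It fails at once if the carton is disturbed (moved over 20 mm) (distance of carton from where it was at the start of the episode above 0.02 m).
It also fails if it takes over 72 s, if anything falls off the work surface, if the arm or the gripper's body presses on something with over 40 N, if the wrist force passes 120 N, or if a joint passes its speed limit or range.

## Working session

There is one attempt and no reset: what is moved stays moved. The work goes in short steps, Python scripts to look and compute and a tool call to move; the robot and the scene stay as the last step left them, time stands still between calls to the robot, and variables do not carry over. Pictures are saved under pics/ and viewed, at most 10 in all, crops included, and the job is handed in when it is done.

Besides the shell and the picture viewer there is one more tool, called after "Request:" as a command line: name --argument value ..., lists and objects as JSON in quotes. move_arm: Moves the arm, as the interface text tells. Its arguments: {"type":"object","properties":{"commands":{"type":"array","items":{"type":"array"}}},"required":["commands"]}

```bash
mkdir -p pics
cat > h.py <<'E'
import numpy as np, cv2, json
from cell import env, read_camera, search_frame, cut_out
def P(c): return np.array([[c['fx'],0,c['cx']],[0,c['fy'],c['cy']],[0,0,1.]]), np.array(c['D'],float)
def ray(c,px):
    K,D=P(c); R=cv2.Rodrigues(np.array(c['rvec'],float))[0]; t=np.array(c['tvec'],float).ravel()
    u=cv2.undistortPoints(np.array([[px]],float),K,D)[0,0]
    return -R.T@t, R.T@np.array([u[0],u[1],1.])
def atz(c,px,z):
    o,d=ray(c,px); return o+d*(z-o[2])/d[2]
def tri(l):
    A=np.zeros((3,3));b=np.zeros(3)
    for c,px in l:
        o,d=ray(c,px); d=d/np.linalg.norm(d); M=np.eye(3)-np.outer(d,d); A+=M;b+=M@o
    return np.linalg.solve(A,b)
def proj(c,X):
    K,D=P(c); return cv2.projectPoints(np.array(X,float).reshape(-1,3),np.array(c['rvec'],float),np.array(c['tvec'],float),K,D)[0][:,0]
def save(c,n,crop=None,s=1):
    im=c['image'][:,:,::-1]
    if crop: x0,y0,x1,y1=crop; im=im[y0:y1,x0:x1]
    cv2.imwrite('pics/'+n,cv2.resize(np.ascontiguousarray(im),None,fx=s,fy=s,interpolation=cv2.INTER_CUBIC))
E
python3 - <<'E'
from h import *
np.set_printoptions(precision=1,suppress=True)
cs={n:read_camera(n) for n in ('scene','side','wrist')}
im=np.vstack([cs['scene']['image'],cs['side']['image']])[:,:,::-1]
cv2.imwrite('pics/a.png',cs['scene']['image'][:,:,::-1]);cv2.imwrite('pics/b.png',cs['side']['image'][:,:,::-1])
for n,c in cs.items():
    print(n,ray(c,(280,210)))
    for t in ['panel_center','grey_panel_center','rack','backboard','slot','corner_a','orange_clip_pivot','orange_clip_grip','orange_clip_jaws','blue_clip_pivot','rail','spray','carton']:
        print(t,[(np.round(d['at']).tolist(),round(d['confidence'],2)) for d in search_frame(t,c)])
print(env.state())
E
```

```text
scene (array([1129.8, -825.1,  831. ]), array([-0.4,  0.7, -0.6]))
panel_center [([327.0, 154.0], 0.95), ([366.0, 184.0], 0.84), ([305.0, 173.0], 0.73)]
grey_panel_center [([286.0, 163.0], 0.87)]
rack [([303.0, 187.0], 0.64)]
backboard [([264.0, 224.0], 0.76), ([306.0, 171.0], 0.57)]
slot [([260.0, 220.0], 0.94)]
corner_a [([259.0, 221.0], 0.62)]
orange_clip_pivot [([143.0, 266.0], 0.89), ([259.0, 297.0], 0.49), ([333.0, 201.0], 0.42)]
orange_clip_grip [([148.0, 266.0], 0.65), ([306.0, 174.0], 0.45)]
orange_clip_jaws [([145.0, 264.0], 0.77), ([136.0, 254.0], 0.21)]
blue_clip_pivot [([187.0, 241.0], 0.66)]
rail [([172.0, 289.0], 0.58)]
spray [([334.0, 201.0], 0.78)]
carton [([258.0, 297.0], 0.95)]
side (array([ 244.5, -799.7,  935.3]), array([ 0.3,  0.7, -0.7]))
panel_center [([288.0, 160.0], 0.96), ([222.0, 149.0], 0.66), ([244.0, 181.0], 0.64)]
grey_panel_center [([220.0, 183.0], 0.65), ([301.0, 355.0], 0.33), ([310.0, 352.0], 0.26)]
rack [([234.0, 200.0], 0.8), ([293.0, 248.0], 0.73)]
backboard [([307.0, 351.0], 0.65), ([301.0, 190.0], 0.47), ([224.0, 184.0], 0.44)]
slot [([292.0, 
[... 388 characters left out ...]
 0.8), ([302.0, 359.0], 0.19)]
carton [([362.0, 295.0], 0.93)]
wrist (array([212.1, 591.4, 385.4]), array([ 0.2, -0.1, -1. ]))
panel_center [([298.0, 320.0], 0.59)]
grey_panel_center []
rack []
backboard []
slot []
corner_a []
orange_clip_pivot []
orange_clip_grip []
orange_clip_jaws []
blue_clip_pivot []
rail []
spray []
carton []
{'t': 2.1, 'joints': array([ 1. ,  0.5,  1.6, -0. ,  1.1, -0.1]), 'qvel': array([ 0.,  0., -0., -0., -0.,  0.]), 'tau': array([  0. , -61.2, -25.8,   0.1,   0. ,  -0. ]), 'eef_pos': array([276.8, 560.4, 404.8]), 'tcp_rot': array([3.1, 0. , 2.7]), 'ft_force': array([0.4, 0.1, 0.3]), 'moment': array([ 0.,  0., -0.]), 'grip_force': 0.0, 'opening': 0.9984601964626775}
```

View pics/a.png

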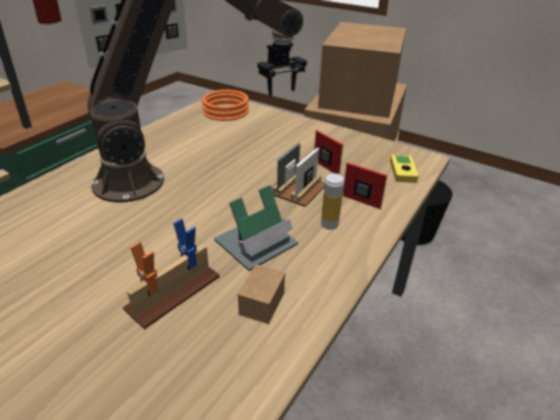

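View pics/b.png

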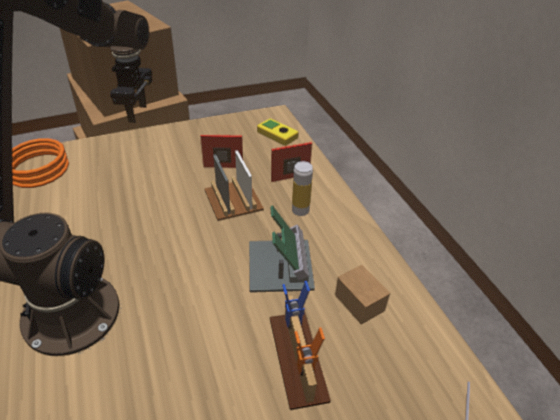

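The views show the following:
- **White panel:** scene (307,172), side (244,180), in the rack's outer slot. The grey panel is beside it at scene (288,163), side (222,184).
- **Red panels, not meant:** scene (327,152) and (366,184).
- **Easel:** scene (257,225).
- **Orange clip:** scene (145,266), side (310,350). The blue clip is at scene (187,243), and the orange ring is not a clip.

I'll triangulate these next.

Run:
```python
from h import *
np.set_printoptions(precision=1,suppress=True)
a=read_camera('scene');b=read_camera('side')
for n,p,q in [('white',(305,173),(244,181)),('grey',(287,163),(221,183)),('orange',(145,266),(309,350)),('blue',(187,241),(297,305)),('spray',(334,201),(303,188)),('board',(258,220),(292,245)),('carton',(260,297),(362,295))]: print(n,tri([(a,p),(b,q)]))
print('rack',[atz(b,p,0) for p in [(205,191),(220,217),(262,210),(248,182)]])
print('rail',[atz(b,p,0) for p in [(271,318),(289,406),(328,401),(313,315)]])
print('easelbase',[atz(b,p,0) for p in [(248,241),(250,289),(313,290),(313,241)]])
```

```text
white [545.5 283.4  79.5]
grey [473.2 285.   91. ]
orange [ 488.2 -360.1  133.8]
blue [ 508.3 -243.   132.9]
spray [701.7 184.4  85.5]
board [578.2 -38.1  98.9]
carton [ 705.2 -208.1   31.3]
rack [array([435.6, 368.8,   0. ]), array([450.2, 229.2,   0. ]), array([582.7, 219.1,   0. ]), array([583.5, 370. ,   0. ])]
rail [array([ 474.8, -173.4,    0. ]), array([ 435.3, -401.1,    0. ]), array([ 518.4, -418.9,    0. ]), array([ 576.6, -199.3,    0. ])]
easelbase [array([500.8, 102.2,   0. ]), array([453.2, -69.1,   0. ]), array([ 608., -126.,    0.]), array([679.8,  41.3,   0. ])]
```

Request:
move_arm --commands '[[[0.54,-0.6,0.04],-1,1],[[0.54,-0.6,0.04],-1,1],[[0.54,-0.6,0.04],-1,1],[[0.54,-0.6,0.04],-1,1],[[0.54,-0.6,0.04],-1,1],[[0.54,-0.6,0.04],-1,1],[[0.54,-0.6,0.04],-1,1],[[0.54,-0.6,0.04],-1,1],[[0.54,-0.6,0.04],-1,1],[[0.54,-0.6,0.04],-1,1],[[0.54,-0.6,0.04],-1,1],[[0.54,-0.6,0.04],-1,1],[[0.54,-0.6,0.04],-1,1],[[0.54,-0.6,0.04],-1,1],[[0,0,0],0,1],[[0,0,0],0,1]]'

```text
t: 3.53
eef_pos: [504.1, 307.6, 421.5]
tcp_rot: [-3.142, -0.0, 1.562]
ft_force: [-1.0, 1.2, -0.5]
opening: 0.998
grip_force: 0.0
```

Run:
```python
from h import *
np.set_printoptions(precision=3,suppress=True)
s=env.state();print(s['eef_pos'],s['tcp_rot'],s['joints'])
c=read_camera('wrist');save(c,'c.png')
print(ray(c,(280,210)))
for t in ['panel_center','grey_panel_center','panel_face','rack']:
    for d in cut_out(t,c):
        r=d['region'].astype(np.uint8); print(t,d['at'],d['confidence'],r.sum(),cv2.minAreaRect(cv2.findNonZero(r)))
```

```text
[504.106 307.641 421.469] [-3.142 -0.     1.562] [0.436 0.425 1.625 0.    1.091 0.445]
(array([504.374, 378.614, 402.683]), array([ 0.016, -0.267, -0.964]))
panel_center [310.4, 203.9] 0.98 2691 ((314.6034240722656, 208.04029846191406), (22.842227935791016, 127.95024871826172), 0.7440592050552368)
panel_center [309.3, 26.2] 0.89 6206 ((301.4828186035156, 23.210651397705078), (151.91404724121094, 53.809635162353516), 21.370620727539062)
panel_center [476.8, 158.2] 0.72 2444 ((474.0, 157.5), (19.0, 170.0), 90.0)
grey_panel_center [247.5, 206.6] 0.72 2295 ((252.72828674316406, 208.0164794921875), (128.00755310058594, 22.564659118652344), 86.53176879882812)
panel_face [317.4, 202.4] 0.76 2778 ((315.0, 207.5), (129.0, 24.0), 90.0)
panel_face [311.4, 27.4] 0.63 5976 ((301.3565673828125, 23.083114624023438), (149.74208068847656, 52.1922607421875), 21.250505447387695)
panel_face [475.8, 159.6] 0.61 2406 ((474.0, 158.0), (18.0, 170.0), 90.0)
rack [279.3, 181.2] 0.75 8637 ((280.82489013671875, 191.83355712890625), (121.64456939697266, 115.34278106689453), 88.5497817993164)
```

View pics/c.png

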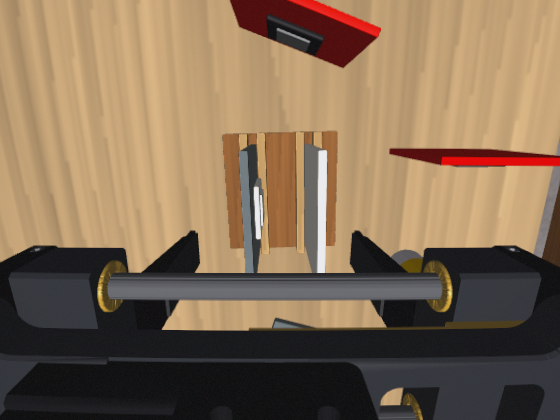

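The white panel's top edge is the bright strip at (322,150)–(322,272). The grey panel is at (248,150–272) and shows its white switch on the +x side. White is the one meant: it is in a rack slot and not red. I'll confirm it in an enlarged crop and measure its top edge at z=142.

Run:
```python
from h import *
np.set_printoptions(precision=3,suppress=True)
c=read_camera('wrist');save(c,'d.png',(220,120,350,285),3.5)
im=c['image'].astype(int)
W=(im.min(2)>170); W[:,:305]=0;W[:,340:]=0;W[:140]=0;W[280:]=0
ys,xs=np.nonzero(W); print(len(ys))
pts=[]
for y in range(ys.min(),ys.max()+1):
    r=xs[ys==y]
    if len(r)>=3: pts.append((y,r.min()-.5,r.max()+.5))
print(pts[0],pts[-1])
mid=np.array([atz(c,((p[1]+p[2])/2,p[0]),142) for p in pts[3:-3]])
wd=[atz(c,(p[2],p[0]),142)[0]-atz(c,(p[1],p[0]),142)[0] for p in pts[3:-3]]
k=np.polyfit(mid[:,1],mid[:,0],1); print('slope',k,'yaw',-np.arctan(k[0]),'width',np.median(wd))
print('ends',atz(c,((pts[0][1]+pts[0][2])/2,pts[0][0]),142),atz(c,((pts[-1][1]+pts[-1][2])/2,pts[-1][0]),142))
print(im[200,300:340].mean(1).astype(int))
# rack base corners
print('rack',[atz(c,p,12) for p in [(222,135),(337,131),(231,248),(335,246)]])
```

```text
990
(152, np.float64(320.5), np.float64(327.5)) (272, np.float64(317.5), np.float64(325.5))
slope [ -0.021 553.649] yaw 0.020673095159448734 width 7.572390295245214
ends [546.471 360.685 142.   ] [548.34  244.472 142.   ]
[150 149 151 153 150  81 102 102 102 102 101 103 102 103 101 103 102 102
 120 201 235 235 235 236 235 235 234 218 104 103 104 105 105 105 103 102
 118 162 161 160]
rack [array([434.609, 373.736,  12.   ]), array([584.11 , 377.889,  12.   ]), array([439.417, 215.727,  12.   ]), array([588.855, 217.851,  12.   ])]
```

View pics/d.png

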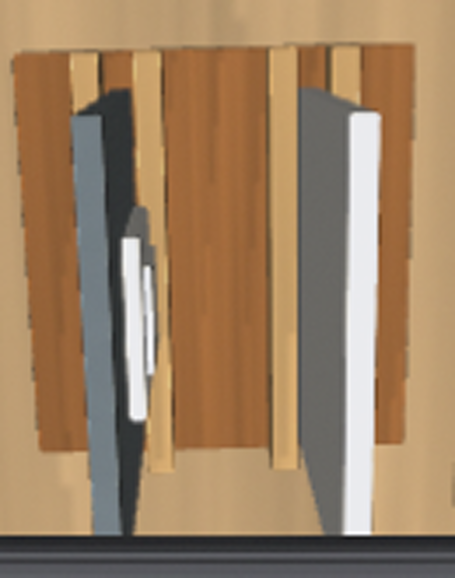

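The crop confirms it: the white panel has a plain back towards grey, so its switch faces +x, away from the robot. Its centre is about (547.5, 291) with yaw about 0.02. I'll move over it and descend half open.

Request:
move_arm --commands '[[[0.48,-0.18,0],0.13,-0.2],[[0.48,-0.18,0],0.13,-0.2],[[0.48,-0.18,0],0.13,-0.2],[[0,0,0],0,-0.2],[[0,0,0],0,-0.2],[[0,0,-0.7],0,-0.2],[[0,0,-0.7],0,-0.2],[[0,0,-0.7],0,-0.2],[[0,0,-0.7],0,-0.2],[[0,0,-0.7],0,-0.2],[[0,0,-0.62],0,-0.2],[[0,0,0],0,-0.2],[[0,0,0],0,-0.2]]'

```text
t: 4.92
eef_pos: [546.2, 292.7, 297.8]
tcp_rot: [-3.14, 0.0, 1.595]
ft_force: [0.2, -0.4, 1.0]
opening: 0.402
grip_force: 0.0
```

Run:
```python
from h import *
np.set_printoptions(precision=3,suppress=True)
a=read_camera('scene');b=read_camera('side')
for n,c in (('a',a),('b',b)):
  for t in ('backboard','slot','orange_clip_pivot'):
    for d in cut_out(t,c)[:2]:
        r=d['region'].astype(np.uint8); x,y,w,h=cv2.boundingRect(r); print(n,t,np.round(d['at']),round(d['confidence'],2),(x,y,w,h))
save(b,'e.png',(180,140,330,300),4)
```

```text
a backboard [263. 223.] 0.78 (229, 185, 64, 69)
a slot [261. 222.] 0.73 (230, 186, 62, 67)
a orange_clip_pivot [144. 264.] 0.75 (131, 243, 28, 52)
b backboard [293. 245.] 0.65 (270, 205, 39, 75)
b backboard [308. 352.] 0.57 (295, 328, 29, 47)
b slot [294. 246.] 0.96 (272, 208, 36, 71)
b orange_clip_pivot [309. 352.] 0.79 (296, 327, 28, 48)
b orange_clip_pivot [244. 177.] 0.59 (237, 155, 15, 51)
```

View pics/e.png

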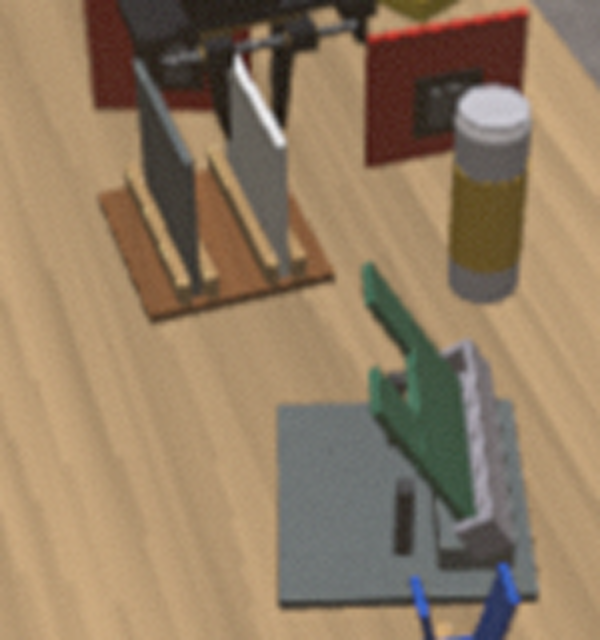

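Fingers are astride the white panel at the crop's (250,90), clear of grey. Before grasping I'll look at the easel from above with the hand empty, since a held panel would block the wrist view.

Request:
move_arm --commands '[[[0,0,1],0,-0.2],[[0,0,1],0,-0.2],[[0,0,1],0,-0.2],[[0.1,-1,1],0,-0.2],[[0.1,-1,0],-0.5,-0.2],[[0.1,-1,0],-0.5,-0.2],[[0.1,-1,0],-0.5,-0.2],[[0.1,-1,0],-0.5,-0.2],[[0.1,-1,0],-0.5,-0.2],[[0.1,-1,0],-0.5,-0.2],[[0.1,-1,0],-0.5,-0.2],[[0.1,-1,0],-0.5,-0.2],[[0,0,0],0,-0.2],[[0,0,0],0,-0.2]]'

```text
t: 6.48
eef_pos: [573.7, 21.4, 417.5]
tcp_rot: [3.141, -0.0, 1.271]
ft_force: [0.2, 0.2, -0.5]
opening: 0.398
grip_force: 0.0
```

Run:
```python
from h import *
np.set_printoptions(precision=3,suppress=True)
s=env.state();print(s['eef_pos'],s['tcp_rot'])
c=read_camera('wrist');print(ray(c,(280,210)))
import pickle;pickle.dump(c,open('easel.pkl','wb'))
save(c,'f.png',(140,0,420,260),2.2)
```

```text
[573.735  21.441 417.524] [ 3.141 -0.     1.271]
(array([594.461,  89.244, 398.735]), array([-0.06 , -0.26 , -0.964]))
```

View pics/f.png

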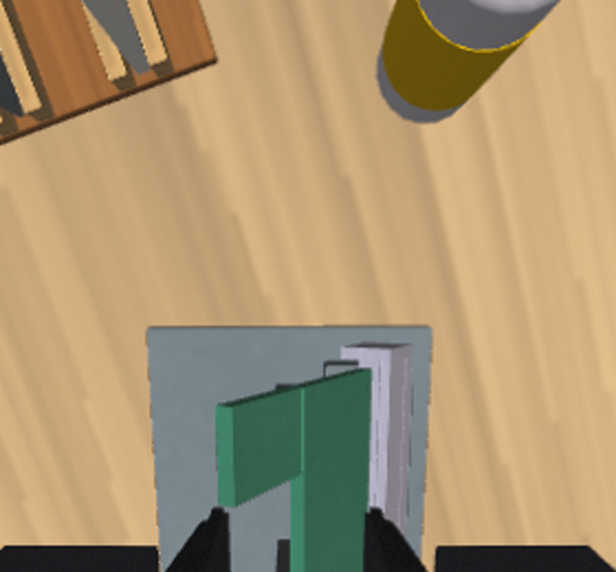

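The easel (crop 150–430, 325 and down) is only half in view, with the board yawed close to the tool's current yaw. I'll shift back and fit its pose.

Request:
move_arm --commands '[[[-0.2,-0.9,0.3],0,-0.2],[[-0.2,-0.9,0.3],0,-0.2],[[-0.2,-0.9,0.3],0,-0.2],[[0,0,0],0,-0.2],[[0,0,0],0,-0.2]]'

```text
t: 6.95
eef_pos: [555.5, -58.0, 444.9]
tcp_rot: [3.141, -0.0, 1.274]
ft_force: [0.9, -0.0, -0.1]
opening: 0.397
grip_force: 0.0
```

Run:
```python
from h import *
np.set_printoptions(precision=3,suppress=True)
c=read_camera('wrist');print(ray(c,(280,210)))
import pickle;pickle.dump(c,open('easel.pkl','wb'))
save(c,'g.png',(170,60,390,280),2.7)
```

```text
(array([576.121,   9.811, 426.084]), array([-0.059, -0.261, -0.964]))
```

View pics/g.png

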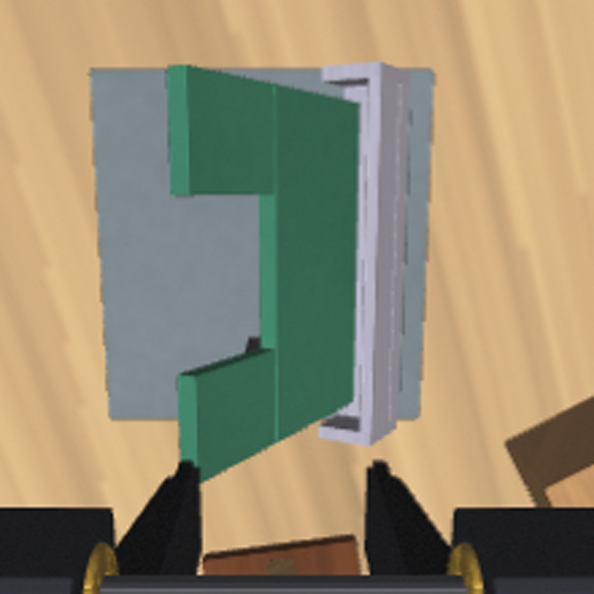

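Clear view. Front-face points of the board in the crop:
- Upper corners: (188,67) and (200,482).
- Cut-out: (190,193), (276,193), (274,349) and (195,372).
- Foot corners: (360,103) and (354,405).

I'll fit x, y and yaw with the tilt and height as given.

```bash
cat > fit.py <<'E'
from h import *
import pickle
from scipy.optimize import least_squares
from scipy.spatial.transform import Rotation as Ro
np.set_printoptions(precision=3,suppress=True)
c=pickle.load(open('easel.pkl','rb'))
F=[((0,70,130),(188,67)),((0,30,130),(190,193)),((0,-30,130),(195,372)),((0,-70,130),(200,482)),((-8,70,130),(169,67)),((-8,30,130),(172,194)),((-8,-30,130),(180,378)),((0,30,75),(276,193)),((0,-30,75),(274,349)),((0,70,0),(360,103)),((0,-70,0),(354,405))]
X=np.array([f[0] for f in F],float); U=np.array([f[1] for f in F])/2.7+np.array([170,60])
def T(p,tilt=-np.pi/6,z=50):
    # Board z = (-sin30,0,cos30): Ry(-30deg)
    R=(Ro.from_euler('z',p[2])*Ro.from_euler('y',tilt)).as_matrix(); return R,np.array([p[0],p[1],z])
def f(p):
    R,t=T(p); return (proj(c,X@R.T+t)-U).ravel()
r=least_squares(f,[590,-30,-.29],loss='soft_l1'); print(r.x); print(r.fun.reshape(-1,2))
g=lambda p:(proj(c,X@T(p,p[3],p[4])[0].T+T(p,p[3],p[4])[1])-U).ravel()
r2=least_squares(g,[590,-30,-.29,-.52,50]);print(r2.x)
R,t=T(r.x); 
for n,q in dict(slot=(6.5,0,22),seat_c=(4,0,65),seat_top=(4,0,130),A=(0,50,130),B=(0,-50,130),lip=(13,0,22),cut=(0,0,75)).items(): print(n,R@np.array(q,float)+t)
a=atz(c,(166/2.7+170,0),0)
E
python3 fit.py
```

```text
[600.79  -31.701  -0.299]
[[ 0.022 -1.098]
 [ 0.46   0.902]
 [ 0.315  1.313]
 [-0.45   1.083]
 [-0.486 -0.379]
 [-0.165  0.49 ]
 [-1.054 -1.901]
 [ 0.317  0.505]
 [ 1.036 -0.252]
 [ 0.337 -0.262]
 [-0.213 -1.068]]
[600.595 -31.751  -0.299  -0.523  48.715]
slot [595.658 -30.118  72.303]
seat_c [573.045 -23.138 108.292]
seat_top [541.991 -13.554 164.583]
A [553.426  35.244 162.583]
B [523.935 -60.309 162.583]
lip [601.036 -31.778  75.553]
cut [564.957 -20.642 114.952]
```

The fit is consistent: free tilt is 30.0°, height 48.7, and residuals are about 1 px. The easel is at (600.8, −31.7) with yaw −0.299. Now I'll go back for the panel.

Request:
move_arm --commands '[[[-0.02,0.97,0],0.4,-0.2],[[-0.02,0.97,0],0.4,-0.2],[[-0.02,0.97,0],0.4,-0.2],[[-0.02,0.97,0],0.4,-0.2],[[-0.02,0.97,0],0.4,-0.2],[[-0.02,0.97,0],0.4,-0.2],[[-0.02,0.97,0],0.4,-0.2],[[-0.02,0.97,0],0.4,-0.2],[[-0.02,0.97,0],0.4,-0.2],[[-0.02,0.97,0],0.4,-0.2],[[-0.02,0.97,0],0,-0.2],[[-0.02,0.97,0],0,-0.2],[[0,0,-0.7],0,-0.2],[[0,0,-0.7],0,-0.2],[[0,0,-0.7],0,-0.2],[[0,0,-0.7],0,-0.2],[[0,0,-0.7],0,-0.2],[[0,0,-0.7],0,-0.2],[[0,0,-0.7],0,-0.2],[[0,0,0],0,-0.2]]'

```text
t: 8.67
eef_pos: [547.0, 292.3, 293.2]
tcp_rot: [-3.135, 0.002, 1.596]
ft_force: [-0.4, -0.5, -0.4]
opening: 0.399
grip_force: 0.0
```

Request:
move_arm --commands '[[[0,-0.04,0],0,-0.2],[[0,0,0],0,-1],[[0,0,0],0,-1],[[0,0,0],0,-1],[[0,0,0],0,-1],[[0,0,0],0,-1],[[0,0,0],0,-1]]'

```text
t: 9.25
eef_pos: [548.4, 289.8, 297.9]
tcp_rot: [3.141, -0.0, 1.594]
ft_force: [-1.9, -0.0, 5.0]
opening: 0.085
grip_force: 30.0
```

Gripped: the opening matches an 8 mm panel. I'll lift and carry it above the slot.

Request:
move_arm --commands '[[[0,0,0.5],0,-1],[[0,0,0.9],0,-1],[[0,0,0.9],0,-1],[[0,0,0.9],0,-1],[[0.14,-0.97,0],-0.36,-1],[[0.14,-0.97,0],-0.37,-1],[[0.14,-0.97,0],-0.36,-1],[[0.14,-0.97,0],-0.37,-1],[[0.14,-0.97,0],-0.36,-1],[[0.14,-0.97,0],-0.37,-1],[[0.14,-0.97,0],-0.36,-1],[[0.14,-0.97,0],-0.37,-1],[[0.14,-0.97,0],-0.36,-1],[[0.14,-0.97,0],-0.37,-1],[[0.14,-0.97,0],-0.36,-1],[[0,0,0],0,-1],[[0,0,0],0,-1],[[0,0,0],0,-1]]'

```text
t: 10.75
eef_pos: [594.5, -30.1, 393.1]
tcp_rot: [-3.141, -0.0, 1.273]
ft_force: [-0.4, 0.3, -1.7]
opening: 0.083
grip_force: 30.0
```

Run:
```python
from h import *
np.set_printoptions(precision=2,suppress=True)
s=env.state();print(s['eef_pos'],s['tcp_rot'],s['opening'],s['joints'])
b=read_camera('side');a=read_camera('scene')
im=[]
for c in (a,b):
    x,y=proj(c,[595,-30,130])[0].astype(int); k=c['image'][y-75:y+75,x-70:x+70,::-1]
    im.append(cv2.resize(k,None,fx=2.8,fy=2.8,interpolation=cv2.INTER_CUBIC)); print(x-70,y-75)
cv2.imwrite('pics/i.png',np.hstack(im))
# expected panel corners from TCP
p=s['eef_pos'];psi=s['tcp_rot'][2]-np.pi/2
u=np.array([-np.sin(psi),np.cos(psi),0])
for c in (a,b): print(proj(c,[p+np.array([0,0,-156-130*k])+u*(1+70*j) for j in(-1,1) for k in (0,1)]))
```

```text
[594.55 -30.05 393.14] [-3.14 -0.    1.27] 0.0825240602867661 [-0.16  0.46  1.65  0.    1.03  0.14]
194 137
227 156
[[242.21 187.98]
 [243.54 229.33]
 [284.88 169.94]
 [283.54 209.87]]
[[301.89 218.34]
 [298.95 257.18]
 [296.84 181.15]
 [294.54 219.3 ]]
```

View pics/i.png

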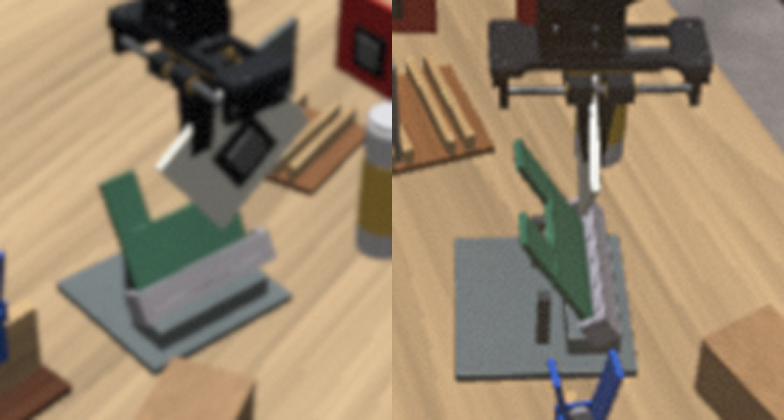

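The held panel has swung in its own plane about the pads: its corners in the scene are at about (250,197), (273,217) and (304,182). I'll fit the angle.

Run:
```python
from h import *
np.set_printoptions(precision=2,suppress=True)
s=env.state();a=read_camera('scene');b=read_camera('side')
p=s['eef_pos']-[0,0,171];psi=s['tcp_rot'][2]-np.pi/2;u=np.array([-np.sin(psi),np.cos(psi),0])
def cor(th,gy=1,gz=-50):
    out=[]
    for y,z in [(-70,-65),(70,-65),(70,65),(-70,65)]:
        dy,dz=y+gy,z+gz; out.append(p+u*(dy*np.cos(th)-dz*np.sin(th))+np.array([0,0,dy*np.sin(th)+dz*np.cos(th)]))
    return np.array(out)
for th in (-.8,-.6,-.4,-.2,0,.2,.4,.6,.8): print(th,proj(a,cor(th)).round().tolist(),proj(b,cor(th)).round().tolist())
for n,c in(('a',a),('b',b)):
    for d in cut_out('panel_center',c): 
        r=d['region'].astype(np.uint8); print(n,d['at'],d['confidence'],r.sum(),cv2.minAreaRect(cv2.findNonZero(r)))
```

```text
-0.8 [[223.0, 212.0], [255.0, 229.0], [281.0, 189.0], [252.0, 168.0]] [[303.0, 251.0], [297.0, 251.0], [296.0, 201.0], [302.0, 194.0]]
-0.6 [[226.0, 219.0], [262.0, 226.0], [283.0, 184.0], [249.0, 172.0]] [[302.0, 256.0], [296.0, 245.0], [296.0, 195.0], [302.0, 200.0]]
-0.4 [[231.0, 224.0], [270.0, 222.0], [285.0, 179.0], [246.0, 177.0]] [[301.0, 259.0], [296.0, 237.0], [296.0, 190.0], [302.0, 206.0]]
-0.2 [[237.0, 228.0], [277.0, 216.0], [285.0, 174.0], [244.0, 183.0]] [[300.0, 259.0], [295.0, 228.0], [296.0, 185.0], [302.0, 212.0]]
0 [[244.0, 229.0], [284.0, 210.0], [285.0, 170.0], [242.0, 188.0]] [[299.0, 257.0], [294.0, 219.0], [297.0, 181.0], [302.0, 218.0]]
0.2 [[251.0, 229.0], [290.0, 202.0], [284.0, 166.0], [242.0, 193.0]] [[298.0, 253.0], [294.0, 209.0], [297.0, 178.0], [302.0, 223.0]]
0.4 [[259.0, 227.0], [295.0, 194.0], [282.0, 162.0], [243.0, 197.0]] [[297.0, 247.0], [294.0, 199.0], [298.0, 175.0], [301.0, 227.0]]
0.6 [[266.0, 224.0], [298.0, 185.0], [279.0, 160.0], [244.0, 201.0]] [[296.0, 240.0], [294.0, 190.0], [298.0, 174.0], [301.0, 230.0]]
0.8 [[274.0, 219.0], [301.0, 177.0], [276.0, 158.0], [246.0, 204.0]] [[295.0, 232.0], [294.0, 180.0], [299.0, 174.0], [300.0, 232.0]]
a [276.3, 195.8] 0.95 1205 ((276.8680419921875, 187.80308532714844), (34.509822845458984, 52.53665542602539), 39.47245788574219)
a [364.6, 184.8] 0.57 1404 ((362.9271545410156, 184.77053833007812), (44.99772644042969, 34.755706787109375), 17.927919387817383)
a [328.1, 151.7] 0.56 933 ((327.54498291015625, 151.6254119873047), (29.587730407714844, 40.906524658203125), 6.842772960662842)
b [222.6, 151.1] 0.87 1265 ((221.0, 151.0), (32.0, 42.0), 90.0)
b [274.1, 153.8] 0.71 129 ((274.0, 155.0), (16.0, 8.0), 90.0)
b [295.4, 219.6] 0.56 189 ((296.5, 217.0), (30.0, 7.0), 90.0)
b [363.9, 297.7] 0.23 2105 ((361.0000305175781, 293.5000305175781), (57.27565002441406, 43.133514404296875), 45.0)
```

The panel is still held but turned about 0.75 rad in plane, with its bottom towards +y. I'll take it to clear table on the robot side and square it there by dragging its low corner along +y, then pressing it flat.

Request:
move_arm --commands '[[[0,0,0.6],0,-1],[[0,0,0.9],0,-1],[[0,0,0.9],0,-1],[[0,0,0.6],0,-1],[[-0.5,0,0],0.5,-1],[[-0.9,0,0],0.5,-1],[[-0.9,0,0],0.5,-1],[[-0.9,0,0],0.5,-1],[[-0.9,0,0],0.5,-1],[[-0.9,0,0],0.5,-1],[[-0.5,0,0],0.5,-1],[[0,0,0],0.2,-1],[[0,1,0],0,-1],[[0,0.6,0],0,-1],[[0,0.4,0],0,-1],[[0,0.2,0],0,-1],[[0,0.1,0],0,-1],[[0,0,0],0,-1],[[0,0,0],0,-1]]'

```text
t: 12.63
eef_pos: [430.0, 38.5, 483.3]
tcp_rot: [3.142, 0.0, 1.569]
ft_force: [0.7, -0.1, -1.8]
opening: 0.086
grip_force: 30.0
```

```bash
cat > ang.py <<'E'
from h import *
np.set_printoptions(precision=2,suppress=True)
s=env.state();p=s['eef_pos']-[0,0,171];psi=s['tcp_rot'][2]-np.pi/2;u=np.array([-np.sin(psi),np.cos(psi),0])
print(s['eef_pos'],psi,s['opening'],s['ft_force'])
def cor(th,gy=1,gz=-50):
    out=[]
    for y,z in [(-70,-65),(70,-65),(70,65),(-70,65)]:
        dy,dz=y+gy,z+gz; out.append(p+u*(dy*np.cos(th)-dz*np.sin(th))+np.array([0,0,dy*np.sin(th)+dz*np.cos(th)]))
    return np.array(out)
for name in ('scene','side'):
    c=read_camera(name); ds=[d for d in cut_out('panel_center',c) if np.linalg.norm(np.array(d['at'])-proj(c,cor(0).mean(0))[0])<40]
    for d in ds[:1]:
        r=d['region']; best=[]
        im=c['image'].astype(int); g=r|((im.min(2)>105)&(im.max(2)-im.min(2)<25))&(cv2.dilate(r.astype(np.uint8),np.ones((15,15)))>0)
        for th in np.arange(-1.2,1.21,.05):
            m=np.zeros((420,560),np.uint8); cv2.fillConvexPoly(m,np.round(proj(c,cor(th))).astype(int),1)
            best.append(((m.astype(bool)&r).sum()/(m.astype(bool)|r).sum(),round(th,2)))
        print(name,d['at'],d['confidence'],r.sum(),sorted(best)[::-1][:4])
    x,y=np.clip(proj(c,p)[0].astype(int),[80,60],[480,320]); save(c,'last_%s.png'%name,(x-80,y-60,x+80,y+100),3.5)
E
python3 ang.py; python3 -c "
import cv2,numpy as np
cv2.imwrite('pics/j.png',cv2.resize(np.hstack([cv2.imread('pics/last_%s.png'%n) for n in('scene','side')]),(800,400)))"
```

```text
[429.96  38.45 483.28] -0.0014763480106672056 0.0855867122535487 [ 0.72 -0.09 -1.77]
scene [241.4, 134.6] 0.86 993 [(np.float64(0.6652421652421653), np.float64(0.75)), (np.float64(0.659589525831564), np.float64(0.8)), (np.float64(0.6519886363636364), np.float64(0.85)), (np.float64(0.6394366197183099), np.float64(0.7))]
side [221.7, 183.1] 0.73 394 [(np.float64(0.45755395683453237), np.float64(0.65)), (np.float64(0.43352601156069365), np.float64(0.8)), (np.float64(0.43142857142857144), np.float64(0.55)), (np.float64(0.4251412429378531), np.float64(0.45))]
```

View pics/j.png

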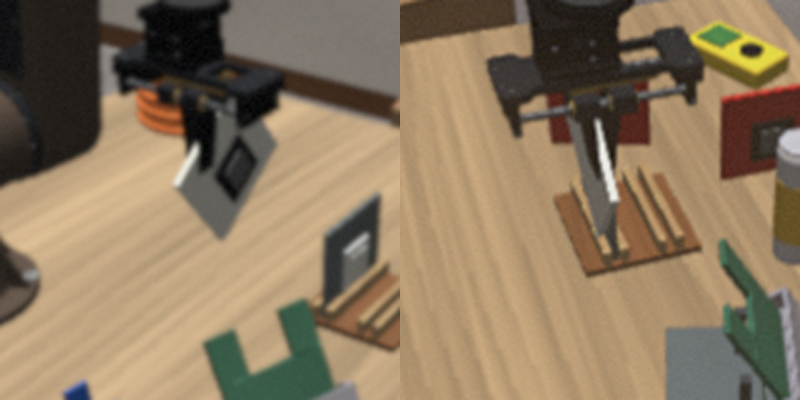

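Angle is about 0.75 rad, and grip is unchanged. I'll lower until just above the table.

Request:
move_arm --commands '[[[0,0,-0.6],0,-1],[[0,0,-0.9],0,-1],[[0,0,-0.9],0,-1],[[0,0,-0.9],0,-1],[[0,0,-0.9],0,-1],[[0,0,-0.9],0,-1],[[0,0,-0.6],0,-1],[[0,0,0],0,-1],[[0,0,-0.1],0,-1],[[0,0,-0.1],0,-1],[[0,0,0],0,-1]]'

```text
t: 13.75
eef_pos: [429.9, 38.6, 307.0]
tcp_rot: [3.14, 0.0, 1.569]
ft_force: [0.8, 0.0, -2.3]
opening: 0.083
grip_force: 30.0
```

Request:
move_arm --commands '[[[0,0,-0.1],0,-1],[[0,0.3,-0.1],0,-1],[[0,0.3,-0.05],0,-1],[[0,0.3,0],0,-1],[[0,0.3,0],0,-1],[[0,0,0],0,-1]]'

```text
t: 14.25
eef_pos: [429.6, 76.4, 298.9]
tcp_rot: [3.141, -0.0, 1.571]
ft_force: [-0.8, 0.2, -2.0]
opening: 0.08
grip_force: 30.0
```

```bash
python3 ang.py
```

```text
[429.62  76.36 298.93] 8.498273068902051e-05 0.07971610766812341 [-0.76  0.2  -1.99]
scene [246.6, 185.4] 0.66 621 [(np.float64(0.5624404194470924), np.float64(0.75)), (np.float64(0.5565217391304348), np.float64(0.65)), (np.float64(0.5534531693472091), np.float64(0.7)), (np.float64(0.5449385052034059), np.float64(0.8))]
side [222.1, 232.3] 0.54 220 [(np.float64(0.36), np.float64(0.45)), (np.float64(0.35789473684210527), np.float64(0.35)), (np.float64(0.35728952772073924), np.float64(0.8)), (np.float64(0.35450819672131145), np.float64(0.25))]
```

Request:
move_arm --commands '[[[0,0,-0.1],0,-1],[[0,0.1,-0.1],0,-1],[[0,0.1,-0.1],0,-1],[[0,0.1,0],0,-1]]'

```text
t: 14.78
eef_pos: [430.1, 83.0, 291.6]
tcp_rot: [3.139, 0.001, 1.569]
ft_force: [-5.7, -9.2, 37.1]
opening: 0.085
grip_force: 30.1
```

Request:
move_arm --commands '[[[0,0.3,0],0,-1],[[0,0.3,0],0,-1],[[0,0.3,0],0,-1],[[0,0.3,0],0,-1]]'

```text
t: 15.12
eef_pos: [429.8, 119.5, 290.4]
tcp_rot: [3.14, 0.0, 1.569]
ft_force: [0.3, -4.3, 3.1]
opening: 0.081
grip_force: 30.0
```

```bash
python3 ang.py
```

```text
[429.82 119.54 290.39] -0.0019544408684406545 0.08103304819497079 [ 0.32 -4.27  3.06]
scene [252.6, 183.8] 0.83 732 [(np.float64(0.6746506986027944), np.float64(0.5)), (np.float64(0.6719840478564307), np.float64(0.55)), (np.float64(0.671), np.float64(0.45)), (np.float64(0.6643495531281033), np.float64(0.4))]
side [219.3, 224.5] 0.7 326 [(np.float64(0.5471698113207547), np.float64(0.25)), (np.float64(0.5443037974683544), np.float64(0.35)), (np.float64(0.5413223140495868), np.float64(0.2)), (np.float64(0.5347368421052632), np.float64(0.45))]
```

Request:
move_arm --commands '[[[-0.3,0.15,-0.1],0,-1],[[-0.2,0.15,-0.1],0,-1],[[0,0.1,-0.1],0,-1],[[0,0.1,0],0,-1]]'

```text
t: 15.65
eef_pos: [418.0, 135.2, 284.1]
tcp_rot: [3.124, -0.003, 1.57]
ft_force: [10.1, 0.9, 24.9]
opening: 0.107
grip_force: 43.7
```

```bash
python3 ang.py
```

```text
[417.98 135.25 284.08] -0.0011849100283245484 0.10663889459011466 [10.15  0.93 24.95]
scene [252.9, 183.4] 0.8 736 [(np.float64(0.6717791411042945), np.float64(0.5)), (np.float64(0.6666666666666666), np.float64(0.45)), (np.float64(0.6613386613386614), np.float64(0.55)), (np.float64(0.6599394550958627), np.float64(0.4))]
side [218.1, 227.2] 0.58 255 [(np.float64(0.5904522613065326), np.float64(-0.7)), (np.float64(0.5818639798488665), np.float64(-0.8)), (np.float64(0.5777777777777777), np.float64(-0.65)), (np.float64(0.5679012345679012), np.float64(-0.55))]
```

Request:
move_arm --commands '[[[0,-0.2,0.4],0,-1],[[0,-0.5,0.3],0,-1],[[0,-0.5,0.3],0,-1],[[0,0,0],0,-1],[[0,0,0],0,-1]]'

```text
t: 16.27
eef_pos: [414.8, 98.2, 310.9]
tcp_rot: [3.141, -0.0, 1.567]
ft_force: [0.2, 0.3, -2.0]
opening: 0.079
grip_force: 30.1
```

```bash
cat > ang2.py <<'E'
from h import *
from scipy.optimize import least_squares, minimize
np.set_printoptions(precision=2,suppress=True)
s=env.state();p=s['eef_pos']-[0,0,171];psi=s['tcp_rot'][2]-np.pi/2;u=np.array([-np.sin(psi),np.cos(psi),0]);n=np.array([np.cos(psi),np.sin(psi),0])
print(s['eef_pos'],psi,s['opening'],s['ft_force'])
# corners of +x face (x=+4), hold point at (gy,gz) from panel centre, rot th in plane
def cor(q):
    th,gy,gz=q[:3]
    return np.array([p+n*4+u*((y-gy)*np.cos(th)-(z-gz)*np.sin(th))+np.array([0,0,(y-gy)*np.sin(th)+(z-gz)*np.cos(th)]) for y,z in [(-70,-65),(70,-65),(70,65),(-70,65)]])
c=read_camera('scene'); d=min(cut_out('panel_center',c),key=lambda d:np.linalg.norm(np.array(d['at'])-proj(c,p-[0,0,40])[0]))
r=d['region'].astype(np.uint8); cs=max(cv2.findContours(r,0,2)[0],key=cv2.contourArea)
print(d['at'],d['confidence'],r.sum(),cv2.approxPolyDP(cs,3,True)[:,0].tolist())
vis=~(c['image'].max(2)<60)|r.astype(bool) 
S=4
def iou(q):
    m=np.zeros((420*S,560*S),np.uint8); cv2.fillConvexPoly(m,np.round(proj(c,cor(q))*S+S/2).astype(int),255)
    m=cv2.resize(m,(560,420),interpolation=cv2.INTER_AREA)/255.
    m=m*vis; return -(m*r).sum()/(m+r-m*r).sum()
res=[]
for th in np.arange(-.4,1.3,.2):
    q=minimize(iou,[th,0,45],method='Nelder-Mead',options=dict(initial_simplex=[[th,0,45],[th+.15,0,45],[th,10,45],[th,0,55]])); res.append((round(q.fun,3),q.x,cor(q.x)[:,2]))
for k in sorted(res,key=lambda k:k[0])[:3]: print(*k)
q=sorted(res,key=lambda k:k[0])[0][1]; cv2.imwrite('pics/k.png',cv2.resize(cv2.polylines(c['image'][:,:,::-1].copy(),[np.round(proj(c,cor(q))).astype(int)],True,(0,0,255)) [100:300,170:360],None,fx=3,fy=3))
E
python3 ang2.py
```

```text
[414.78  98.2  310.9 ] -0.00361070406730879 0.07923284975018749 [ 0.2   0.26 -2.04]
[244.7, 179.0] 0.94 786 [[249, 160], [245, 161], [241, 177], [237, 176], [237, 166], [227, 174], [233, 199], [244, 197], [259, 178], [257, 165]]
-0.854 [  0.17 -14.46  37.38] [ 29.57  53.38 181.48 157.68]
-0.852 [  0.16 -15.49  36.95] [ 30.55  52.96 181.28 158.87]
-0.852 [  0.16 -15.53  37.03] [ 30.41  53.07 181.35 158.69]
```

The fit is good (IoU 0.85): the panel is now at 0.17 rad, gripped 37 above centre and 15 off to the side. I'll set it back in its rack slot, which squares it, and regrasp it there.

Request:
move_arm --commands '[[[0,0,0.8],0.33,-1],[[0,0,1],0,-1],[[0,0,1],0,-1],[[0,0,1],0,-1],[[0,0,0.8],0,-1],[[0.34,0.15,0.37],0,-1],[[0.34,0.3,0],0,-1],[[0.34,0.45,0],0,-1],[[0.34,0.6,0],0,-1],[[0.34,0.75,0],0,-1],[[0.34,0.8,0],0,-1],[[0.34,0.75,0],0,-1],[[0.34,0.6,0],0,-1],[[0.34,0.5,0],0,-1],[[0.34,0.4,0],0,-1],[[0.34,0.3,0],0,-1],[[0.35,0.15,0],0,-1],[[0.35,0.1,0],0,-1],[[0,0,0],0,-1],[[0,0,0],0,-1]]'

```text
t: 18.03
eef_pos: [548.1, 275.1, 457.6]
tcp_rot: [-3.139, 0.001, 1.596]
ft_force: [0.4, 0.2, -2.0]
opening: 0.083
grip_force: 30.1
```

```bash
python3 ang2.py
```

```text
[548.07 275.08 457.63] 0.025359725663725463 0.08261772752971304 [ 0.36  0.23 -2.04]
[309.4, 126.4] 0.57 733 [[319, 102], [310, 122], [306, 112], [299, 119], [301, 151], [322, 129]]
-0.863 [ 0.2  -8.21 37.86] [173.56 201.32 328.74 300.98]
-0.862 [ 0.18 -7.88 37.81] [174.17 199.86 327.65 301.96]
-0.862 [ 0.19 -7.4  37.42] [174.23 200.67 328.33 301.89]
```

Request:
move_arm --commands '[[[0,0,-0.5],0,-1],[[0,0,-0.9],0,-1],[[0,0,-0.9],0,-1],[[0,0,-0.9],0,-1],[[0,0,-0.7],0,-1],[[0,0,-0.4],0,-1],[[0,0,0],0,-1],[[0,0,-0.25],0,-1],[[0,0,-0.25],0,-1],[[0,0,-0.25],0,-1],[[0,0,-0.2],0,-1]]'

```text
t: 19.05
eef_pos: [547.8, 274.2, 302.2]
tcp_rot: [3.141, -0.0, 1.596]
ft_force: [0.3, -0.0, -1.9]
opening: 0.083
grip_force: 30.1
```

Request:
move_arm --commands '[[[0,0,-0.15],0,-1],[[0,0,-0.1],0,-1],[[0,0,-0.1],0,-1],[[0,0,-0.1],0,-1],[[0,0,0],0,-1]]'

```text
t: 19.47
eef_pos: [548.3, 276.1, 294.7]
tcp_rot: [3.133, -0.006, 1.595]
ft_force: [-8.6, 12.5, 45.7]
opening: 0.086
grip_force: 40.8
```

The corner is on the slot floor. I'll open slightly so the panel drops flat in the slot, then rise a little and regrasp it centred.

Request:
move_arm --commands '[[[0,0,0.15],0,-0.7],[[0,0,0],0,-0.6],[[0,0,0],0,-0.5],[[0,0,0],0,-0.4],[[0,0,0.3],0,-0.2],[[0,0,1],0,-0.2],[[0,0,1],0,-0.2],[[0,0,1],0,-0.2],[[0,0.53,1],0,-0.2],[[0,0,0],0,-0.2],[[0,0,0],0,-0.2]]'

```text
t: 20.38
eef_pos: [547.7, 290.4, 424.1]
tcp_rot: [3.139, -0.001, 1.596]
ft_force: [-0.7, 0.5, -0.8]
opening: 0.399
grip_force: 0.0
```

```bash
cat > top.py <<'E'
from h import *
np.set_printoptions(precision=3,suppress=True)
s=env.state();print(s['eef_pos'],s['tcp_rot'])
c=read_camera('wrist'); im=c['image'].astype(int)
q=proj(c,[[547,340,142],[548,300,142]]);print(q)
W=(im.min(2)>170).astype(np.uint8); n,l,st,_=cv2.connectedComponentsWithStats(W)
for i in range(1,n):
    if st[i,4]>150:
        ys,xs=np.nonzero(l==i); P=[]
        for y in range(ys.min()+3,ys.max()-2):
            r=xs[ys==y]; P.append(atz(c,((r.min()+r.max())/2,y),142))
        P=np.array(P); k=np.polyfit(P[:,1],P[:,0],1); print(st[i],'slope',k[0],'x@291',np.polyval(k,291),'ends',atz(c,(xs[ys==ys.min()].mean(),ys.min()-.5),142),atz(c,(xs[ys==ys.max()].mean(),ys.max()+.5),142))
for n in('scene','side'):
    c=read_camera(n)
    print(n,[(d['at'],round(d['confidence'],2),cv2.boundingRect(d['region'].astype(np.uint8)),cv2.approxPolyDP(max(cv2.findContours(d['region'].astype(np.uint8),0,2)[0],key=cv2.contourArea),2.5,True)[:,0].tolist()) for d in cut_out('panel_center',c) if np.linalg.norm(np.array(d['at'])-proj(c,[547,291,77])[0])<35])
    print(proj(c,[[551,361,12],[551,221,12],[551,221,142],[551,361,142]]).round())
E
python3 top.py
```

```text
[547.731 290.383 424.081] [ 3.139 -0.001  1.596]
[[274.666 154.622]
 [274.646 198.396]]
[ 271  101   11  153 1283] slope -0.00927398361226707 x@291 548.8881350411563 ends [545.268 385.723 142.   ] [549.258 244.989 142.   ]
[212 169   7  53 260] slope -0.020633108056949068 x@291 493.3611524712073 ends [493.094 326.33  142.   ] [493.663 276.264 142.   ]
[431 310  24  19 358] slope -0.45766948772228394 x@291 673.9102457759369 ends [719.908 185.299 142.   ] [733.44  162.112 142.   ]
scene [([330.4, 152.7], 0.7, (314, 131, 30, 43), [[318, 131], [314, 149], [323, 146], [321, 164], [338, 173], [343, 144]]), ([307.8, 168.4], 0.61, (299, 145, 24, 47), [[320, 145], [300, 162], [299, 191], [320, 172]])]
[[316. 181.]
 [296. 200.]
 [297. 166.]
 [319. 148.]]
side [([242.0, 173.8], 0.8, (234, 147, 17, 55), [[235, 147], [235, 178], [249, 201], [250, 173]])]
[[239. 183.]
 [252. 209.]
 [251. 175.]
 [238. 150.]]
```

```bash
cat > rackfit.py <<'E'
from h import *
from scipy.optimize import minimize
np.set_printoptions(precision=3,suppress=True)
S=4
def mask(c,Q):
    m=np.zeros((420*S,560*S),np.uint8); cv2.fillConvexPoly(m,np.round(proj(c,Q)*S+S/2).astype(int),255)
    return cv2.resize(m,(560,420),interpolation=cv2.INTER_AREA)/255.
L=[]
for n,fx in(('scene',4),('side',-4)):
    c=read_camera(n); ds=[d for d in cut_out('panel_center',c) if np.linalg.norm(np.array(d['at'])-proj(c,[548,305,90])[0])<16]
    if ds: L.append((c,ds[0]['region'].astype(float),fx))
def cor(q,fx):
    y0,z0,th=q; out=[]
    for y,z in [(-70,-43),(70,-43),(70,65),(-70,65)]:  # lower 22 mm hidden by walls
        yy=y0+y*np.cos(th)-z*np.sin(th); out.append([548+fx-.022*(yy-291),yy,z0+y*np.sin(th)+z*np.cos(th)])
    return np.array(out)
def f(q,sel=(0,1)):
    s=0
    for i in sel:
        if i<len(L):
            c,r,fx=L[i]; m=mask(c,cor(q,fx)); s-=(m*r).sum()/(m+r-m*r).sum()
    return s
for sel in ((0,1),(0,),(1,)):
  b=min((minimize(f,[y,77,t],args=(sel,),method='Nelder-Mead',options=dict(initial_simplex=[[y,77,t],[y+10,77,t],[y,85,t],[y,77,t+.15]])) for y in(291,310) for t in(0,.15)),key=lambda r:r.fun); print(len(L),sel,b.fun,b.x)
E
python3 rackfit.py
```

```text
2 (0, 1) -1.6054552860613012 [301.523  79.114   0.001]
2 (0,) -0.8557602072097998 [305.948  80.249  -0.011]
2 (1,) -0.7530408424979598 [299.206  78.276   0.067]
```

Run:
```python
from h import *
np.set_printoptions(precision=1,suppress=True)
c=read_camera('wrist'); im=c['image'].astype(int)
for y in range(84,180,8):
    print(y,atz(c,(276,y),142)[1].round(1),im[y,262:290].mean(1).astype(int))
print(proj(c,[[548,361,142],[548,361,12]]))
save(c,'l.png',(180,60,380,260),3)
```

```text
84 397.8 [166 167 167 169 170 171 170 170 169 168 169 169 170 171 171 170 171 167
 164 162 160 159 159 157 159 161 161 162]
92 391.5 [167 167 168 169 171 171 170 169 169 167 168 169 170 170 170 171 170 167
 164 162 160 160 160 158 161 161 162 162]
100 385.1 [166 168 167 168 171 171 170 170 169 168 169 179 209 208 208 208 206 206
 205 198 153 159 159 159 161 162 163 164]
108 378.7 [165 167 168 168 169 169 170 169 167 168 179 234 239 239 239 239 240 240
 240 235 163 159 159 160 162 162 165 164]
116 372.1 [164 147 148 147 147 150 166 165 167 168 180 235 240 240 240 240 240 240
 239 231 114 140 139 141 141 146 166 166]
124 365.5 [139 165 164 164 164 164 166 164 107 110 138 235 240 240 240 240 240 240
 239 227 132 164 163 165 166 162 136 108]
132 358.8 [124 164 164 163 163 164 165 162 106 107 124 236 240 240 240 240 240 240
 239 228 164 162 163 164 166 162 118 106]
140 352.0 [124 163 162 161 162 163 164 162 104 107 126 237 240 240 240 240 240 240
 239 228 163 161 162 163 164 159 103 104]
148 345.1 [121 164 162 162 161 162 163 160 102 107 131 237 240 240 240 240 240 240
 237 164  54  55  51  45  90 157  93 103]
156 338.2 [117 163 161 161 160 162 163 160 101 109 153 238 240 240 240 240 240 240
 235 111  56  55  50  38  41  67  86 101]
164 331.1 [114 162 161 160 159 160 162 159 101 112 164 240 240 240 240 240 240 240
 234  89  56  54  50  57 123 135  84 107]
172 324.0 [128 163 161 159 158 159 160 157  99 117 183 240 240 240 240 240 240 239
 230  38  56  50  47  68 151 136 104 107]
[[277.2 129.4]
 [276.4 129.4]]
```

View pics/l.png

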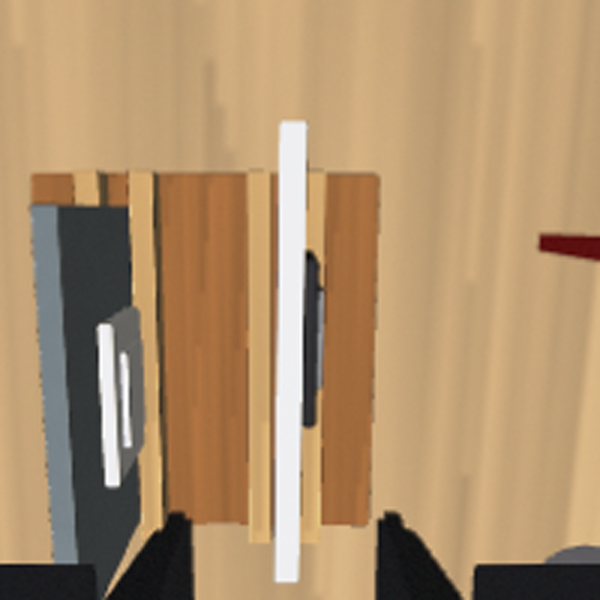

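The tenth picture shows the white panel flat and upright in its slot. Its top edge spans crop rows 121–582, or y 245–386 at z=142 (141 mm, as it should be), with the centre at y=315. Regrasping at the centre, 22 mm below the top.

Request:
move_arm --commands '[[[0.03,0.42,-0.3],0,-0.2],[[0,0.41,-0.7],0,-0.2],[[0,0,-0.9],0,-0.2],[[0,0,-0.9],0,-0.2],[[0,0,-0.9],0,-0.2],[[0,0,-0.73],0,-0.2],[[0,0,0],0,-0.2],[[0,0,0],0,-0.2],[[0,0,0],0,-1],[[0,0,0],0,-1],[[0,0,0],0,-1],[[0,0,0],0,-1],[[0,0,0],0,-1],[[0,0,0],0,-1]]'

```text
t: 22.05
eef_pos: [548.9, 315.0, 290.2]
tcp_rot: [3.141, -0.0, 1.595]
ft_force: [-0.2, -0.8, 3.9]
opening: 0.087
grip_force: 30.0
```

Request:
move_arm --commands '[[[0,0,0.3],0,-1],[[0,0,0.7],0,-1],[[0,0,0.9],0,-1],[[0,0,0.9],0,-1],[[0,0,0.7],0,-1],[[0,0,0.4],0,-1],[[0.15,-0.1,0.1],-0.2,-1],[[0.15,-0.2,0],-0.2,-1],[[0.15,-0.3,0],-0.2,-1],[[0.15,-0.45,0],-0.2,-1],[[0.15,-0.6,0],-0.2,-1],[[0.15,-0.7,0],-0.2,-1],[[0.15,-0.75,0],-0.2,-1],[[0.15,-0.75,0],-0.2,-1],[[0.15,-0.75,0],-0.2,-1],[[0.19,-0.75,0],-0.2,-1],[[0,-0.75,0],-0.2,-1],[[0,-0.75,0],-0.2,-1],[[0,-0.75,0],-0.2,-1],[[0,-0.6,0],-0.2,-1]]'

```text
t: 23.72
eef_pos: [595.0, 66.1, 408.4]
tcp_rot: [-3.14, 0.001, 1.369]
ft_force: [0.5, -0.8, -1.9]
opening: 0.086
grip_force: 30.0
```

Request:
move_arm --commands '[[[0,-0.75,0],-0.2,-1],[[0,-0.7,0],-0.2,-1],[[0,-0.6,0],-0.2,-1],[[0,-0.5,0],-0.2,-1],[[0,-0.4,0],-0.2,-1],[[0,-0.3,0],-0.2,-1],[[0,-0.25,0],0,-1],[[0,-0.15,0],0,-1],[[0,-0.1,0],0,-1],[[0,0,0],0,-1],[[0,0,0],0,-1]]'

```text
t: 24.63
eef_pos: [595.0, -43.2, 409.5]
tcp_rot: [-3.142, -0.0, 1.276]
ft_force: [0.7, 0.5, -2.2]
opening: 0.085
grip_force: 30.0
```

```bash
python3 ang2.py
```

```text
[595.01 -43.19 409.52] -0.294785928485892 0.08500789095769312 [ 0.66  0.48 -2.19]
[257.3, 199.6] 0.92 1707 [[281, 175], [272, 177], [269, 173], [262, 189], [258, 175], [239, 182], [241, 224], [282, 205]]
-0.924 [-0.01  3.22 40.71] [133.49 132.19 262.18 263.49]
-0.924 [-0.01  3.23 40.55] [133.67 132.34 262.33 263.66]
-0.923 [ 0.    3.58 40.94] [132.41 132.72 262.72 262.41]
```

The panel hangs square (IoU 0.92, angle about 0). I'll correct sideways and lower into the slot mouth.

Request:
move_arm --commands '[[[0.01,0.12,0],-0.05,-1],[[0.01,0.25,0],0,-1],[[0,0.12,0],0,-1],[[0,0,-0.4],0,-1],[[0,0,-0.6],0,-1],[[0,0,-0.5],0,-1],[[0,0,-0.2],0,-1],[[0,0,0],0,-1],[[0,0,-0.1],0,-1],[[0,0,-0.1],0,-1],[[0,0,-0.1],0,-1],[[0,0,0],0,-1]]'

```text
t: 25.73
eef_pos: [595.6, -28.8, 349.4]
tcp_rot: [3.142, -0.0, 1.272]
ft_force: [-0.6, 0.1, -0.6]
opening: 0.082
grip_force: 30.0
```

```bash
python3 ang2.py
```

```text
[595.56 -28.79 349.44] -0.2992364063658526 0.08193023574722097 [-0.58  0.14 -0.6 ]
[258.6, 213.3] 0.65 1404 [[285, 194], [271, 194], [270, 203], [264, 207], [262, 192], [243, 200], [245, 238], [284, 219]]
-0.942 [-0.01  3.39 37.88] [ 75.96  75.21 205.21 205.95]
-0.942 [-0.01  3.19 37.97] [ 75.92  75.08 205.08 205.91]
-0.942 [-0.    3.78 38.15] [ 75.45  75.15 205.15 205.45]
```

The panel is about 4 mm inside the mouth with no contact. I'll lower a little more, open to about 20 mm, and lean it back onto the board with the front finger.

Request:
move_arm --commands '[[[0,0,-0.1],0,-1],[[0,0,0],0,-1],[[0,0,0],0,-0.7],[[0,0,0],0,-0.58],[[-0.16,0.05,0],0,-0.58],[[-0.16,0.05,0],0,-0.55],[[-0.16,0.05,0],0,-0.5],[[-0.16,0.05,0],0,-0.5],[[-0.16,0.05,0],0,-0.5],[[-0.16,0.05,0],0,-0.5],[[-0.16,0.05,0],0,-0.5],[[-0.16,0.05,0],0,-0.5],[[0,0,0],0,-0.5]]'

```text
t: 26.92
eef_pos: [556.4, -16.5, 346.6]
tcp_rot: [-3.141, 0.0, 1.272]
ft_force: [-0.6, 0.2, 1.5]
opening: 0.25
grip_force: 0.5
```

```bash
cat > seat.py <<'E'
from h import *
from scipy.optimize import minimize
from scipy.spatial.transform import Rotation as Ro
np.set_printoptions(precision=2,suppress=True)
s=env.state(); print(s['eef_pos'],s['opening'],s['ft_force'])
O=np.array([600.8,-31.7,50]);Rb=(Ro.from_euler('z',-.299)*Ro.from_euler('y',-np.pi/6)).as_matrix()
d=s['eef_pos']-O; print('h,u',d@[.9556,-.2945,0],d@[.2945,.9556,0])
c=read_camera('scene');S=4
ds=[d for d in cut_out('panel_center',c) if np.linalg.norm(np.array(d['at'])-proj(c,O+Rb@[4,0,80])[0])<30]
r=ds[0]['region'].astype(float); vis=((c['image'].max(2)>=60)|(r>0))
def cor(q): # q: y, z of centre, outward lean, in-plane
    y0,z0,ph,th=q; out=[]
    for y,z in [(-70,-65),(70,-65),(70,65),(-70,65)]:
        yy=y*np.cos(th)-z*np.sin(th); zz=y*np.sin(th)+z*np.cos(th)+65
        p=np.array([8+zz*np.sin(ph),y0+yy,z0-65+zz*np.cos(ph)])
        out.append(O+Rb@p)
    return np.array(out)
lip=np.array([O+Rb@p for p in [(13,-85,22),(13,85,22),(19,85,-40),(19,-85,-40)]])
def mask(Q):
    m=np.zeros((420*S,560*S),np.uint8); cv2.fillConvexPoly(m,np.round(proj(c,Q)*S+S/2).astype(int),255)
    return cv2.resize(m,(560,420),interpolation=cv2.INTER_AREA)/255.
lm=1-mask(lip)
def f(q):
    m=mask(cor(q))*vis*lm; return -(m*r).sum()/(m+r-m*r).sum()
R=[]
for ph in (0,.25,.5):
    for z in (65,75):
        q0=[0,z,ph,0]; R.append(minimize(f,q0,method='Nelder-Mead',options=dict(initial_simplex=[q0]+[[q0[j]+(e if i==j else 0) for j in range(4)] for i,e in enumerate((6,6,.15,.1))])))
R.sort(key=lambda k:k.fun)
for k in R[:3]: print(round(k.fun,3),k.x)
print(ds[0]['at'],cv2.approxPolyDP(max(cv2.findContours(r.astype(np.uint8),0,2)[0],key=cv2.contourArea),2,True)[:,0].tolist()); print('seated',proj(c,cor([0,65,0,0])).round())
E
python3 seat.py
```

```text
[556.37 -16.51 346.63] 0.249822575223509 [-0.63  0.18  1.52]
h,u -46.92830950735646 1.4268402565417801
-0.947 [-4.42 71.69  0.15  0.05]
-0.947 [-5.02 72.82  0.17  0.06]
-0.946 [-6.9  76.92  0.22  0.09]
[257.8, 212.7] [[274, 189], [264, 191], [260, 200], [257, 201], [252, 193], [233, 203], [244, 238], [283, 221]]
seated [[247. 247.]
 [286. 227.]
 [272. 184.]
 [231. 202.]]
```

It is following: the lean left is about 0.15 rad. Pushing on, with the opening a bit wider.

Request:
move_arm --commands '[[[-0.16,0.05,0],0,-0.5],[[-0.16,0.05,0],0,-0.5],[[-0.16,0.05,0],0,-0.5],[[-0.16,0.05,0],0,-0.5],[[-0.06,0.02,0],0,-0.5],[[0,0,0],0,-0.5],[[0,0,0],0,-0.5]]'

```text
t: 27.6
eef_pos: [537.2, -10.6, 347.5]
tcp_rot: [3.135, -0.001, 1.272]
ft_force: [10.0, -2.7, 0.3]
opening: 0.25
grip_force: 4.3
```

```bash
python3 seat.py
```

```text
[537.19 -10.56 347.51] 0.24979098071404876 [ 9.96 -2.65  0.29]
h,u -67.01212618561074 1.4726429760424455
-0.954 [-3.46 67.95  0.04 -0.  ]
-0.954 [-2.15 67.55  0.01  0.01]
-0.952 [-5.4  70.03  0.07  0.02]
[257.1, 213.2] [[272, 185], [261, 189], [254, 198], [247, 194], [231, 202], [244, 240], [283, 220]]
seated [[247. 247.]
 [286. 227.]
 [272. 184.]
 [231. 202.]]
```

It now bears on the board. I'll back off 6 mm, rise clear, and check it is home.

Request:
move_arm --commands '[[[0.16,-0.05,0],0,-0.5],[[0.08,-0.02,0],0,-0.4],[[0,0,0.3],0,-0.3],[[0,0,0.8],0,-0.2],[[0,0,0.8],0,-0.2],[[0,0,0.6],0,-0.2],[[0,0,0],0,-0.2]]'

```text
t: 28.28
eef_pos: [543.3, -12.2, 425.4]
tcp_rot: [3.136, -0.001, 1.272]
ft_force: [-0.3, -0.4, 0.3]
opening: 0.398
grip_force: 0.0
```

```bash
python3 seat.py
python3 - <<'E'
from h import *
from scipy.spatial.transform import Rotation as Ro
np.set_printoptions(precision=1,suppress=True)
O=np.array([600.8,-31.7,50]);Rb=(Ro.from_euler('z',-.299)*Ro.from_euler('y',-np.pi/6)).as_matrix()
c=read_camera('wrist'); im=c['image'].astype(int)
for y in (70,68,60,45,30):
  for z in (130,):
    q=proj(c,O+Rb@np.array([4,y,z]))[0]; print(y,q)
# white strip of top edge
W=(im.min(2)>150)&(im.max(2)-im.min(2)<30)
n,l,st,_=cv2.connectedComponentsWithStats(W.astype(np.uint8))
for i in range(1,n):
    if st[i,4]>150: print(st[i])
q=proj(c,O+Rb@np.array([4,50,130.]))[0].astype(int)
for r in range(q[1]-6,q[1]+7,4): print(r,im[r,q[0]-25:q[0]+40,1])
E
```

```text
[543.34 -12.2  425.39] 0.39803809677836455 [-0.34 -0.44  0.26]
h,u -60.64914712280865 1.7095783038517818
-0.958 [-2.1  65.64  0.01  0.  ]
-0.958 [-3.36 66.26  0.04  0.  ]
-0.957 [-4.   66.43  0.05  0.01]
[258.3, 210.8] [[271, 186], [232, 203], [245, 239], [282, 219]]
seated [[247. 247.]
 [286. 227.]
 [272. 184.]
 [231. 202.]]
70 [273.7 132.8]
68 [273.7 135.4]
60 [273.8 145.7]
45 [273.8 164.4]
30 [273.8 182.6]
[ 269  119   67  154 6612]
152 [129 128 129 129 129 130 130 131 131 131 131 131 130 126 129 129 129 128
 129 130 132 155 238 238 238 238 238 238 238 232 177 185 185 185 185 185
 185 184 185 185 184 184 185 185 185 186 185 185 185 185 185 186 185 184
 185 185 184 185 185 184 185 185 184 185 185]
156 [129 129 129 131 131 131 132 132 132 131 130 130 128 122 128 128 128 129
 130 130 132 154 238 238 238 238 238 238 238 232 177 185 185 186 185 184
 184 185 184 184 184 186 185 185 184 185 185 186 184 184 184 185 185 185
 185 185 184 184 184 184 185 184 185 185 185]
160 [130 131 132 132 132 132 132 133 135 132 132 130 129 121 128 128 127 129
 129 129 132 153 238 238 238 238 238 238 238 233 176 185 184 185 185 184
 185 185 185 185 185 185 186 185 185 185 185 185 184 185 185 184 185 185
 184 185 185 185 185 185 185 184 185 186 185]
164 [131 132 132 132 131 130 129 129 129 131 130 130 128 119 127 128 127 127
 126 127 132 150 238 238 238 238 238 238 238 233 178 186 185 184 185 186
 185 185 185 185 184 185 184 185 185 184 185 186 184 185 184 185 185 184
 185 185 185 184 185 185 184 185 185 185 185]
```

Seated: the fit gives z 65.6 and y −2 with no lean, and the top strip in the wrist view falls where predicted (column 273.8). Now I'll look at the orange clip from above.

Request:
move_arm --commands '[[[-0.1,-0.5,0.15],0.1,0.5],[[-0.15,-0.95,0.15],0.1,1],[[-0.15,-0.95,0.1],0.1,1],[[-0.15,-0.95,0.1],0.1,1],[[-0.15,-0.95,0.1],0.1,1],[[-0.15,-0.95,0.1],0.1,1],[[-0.15,-0.95,0.1],0.1,1],[[-0.15,-0.95,0.1],0.1,1],[[-0.15,-0.95,0.1],0.1,1],[[-0.15,-0.95,0],0.15,1],[[-0.15,-0.95,0],0.15,1],[[-0.15,-0.95,0],0.15,1],[[-0.15,-0.95,0],0.15,1],[[-0.15,-0.95,0],0.1,1],[[0,0,0],0,1],[[0,0,0],0,1]]'

```text
t: 29.77
eef_pos: [481.5, -398.9, 449.7]
tcp_rot: [-3.139, -0.002, 1.397]
ft_force: [0.1, 0.5, -0.1]
opening: 0.999
grip_force: 0.0
```

```bash
cat > clip.py <<'E'
from h import *
np.set_printoptions(precision=2,suppress=True)
s=env.state();print(s['eef_pos'],s['tcp_rot'],s['opening'])
c=read_camera('wrist');cv2.imwrite('pics/w.png',c['image'][:,:,::-1])
hsv=cv2.cvtColor(c['image'],cv2.COLOR_RGB2HSV)
for n,lo,hi in(('orange',(4,170,90),(14,255,255)),('blue',(105,120,40),(130,255,255))):
    m=cv2.inRange(hsv,lo,hi); k,l,st,ce=cv2.connectedComponentsWithStats(m)
    for i in range(1,k):
        if st[i,4]>60:
            q=cv2.findNonZero((l==i).astype(np.uint8)); R=cv2.minAreaRect(q)
            print(n,st[i],ce[i],R,'box@190',[atz(c,p,190)[:2].round(1).tolist() for p in cv2.boxPoints(R)])
for t in('orange_clip_pivot','orange_clip_grip','blue_clip_pivot','rail'):
    for d in cut_out(t,c)[:2]: print(t,d['at'],round(d['confidence'],2),cv2.minAreaRect(cv2.findNonZero(d['region'].astype(np.uint8))))
E
python3 clip.py
```

```text
[ 481.48 -398.92  449.7 ] [-3.14 -0.    1.4 ] 0.9992776635282989
orange [242 148  26  37 592] [256.   163.23] ((256.4775085449219, 164.7359619140625), (33.72892761230469, 25.184267044067383), 77.00537872314453) box@190 [[462.7, -340.4], [483.2, -339.4], [484.5, -366.9], [463.5, -368.1]]
orange [282 148  25  36 563] [292.61 162.56] ((292.7231140136719, 164.71539306640625), (22.946426391601562, 34.233585357666016), 7.125016689300537) box@190 [[489.7, -369.5], [497.8, -342.7], [515.6, -348.1], [508.1, -375.1]]
orange [381 399  20   7  77] [391.42 402.55] ((390.8269348144531, 403.1346740722656), (4.902902603149414, 19.611610412597656), 78.69007110595703) box@190 [[555.6, -621.5], [576.1, -620.1], [576.8, -627.0], [556.2, -628.3]]
blue [ 236    0   72   62 2268] [271.48  25.37] ((271.5, 30.5), (61.0, 71.0), 90.0) box@190 [[481.2, -232.8], [532.2, -241.9], [526.0, -282.8], [472.9, -273.5]]
orange_clip_pivot [274.4, 159.7] 0.73 ((274.5215148925781, 162.70498657226562), (39.636531829833984, 65.2574462890625), 88.97696685791016)
orange_clip_grip [274.9, 164.1] 0.7 ((274.5392150878906, 162.6957244873047), (39.654388427734375, 65.2574462890625), 88.97696685791016)
blue_clip_pivot [270.0, 25.7] 0.95 ((271.0, 32.0), (64.0, 72.0), 90.0)
blue_clip_pivot [276.3, 162.8] 0.7 ((274.5392150878906, 163.1957244873047), (40.65422821044922, 65.27530670166016), 88.97696685791016)
rail [275.2, 101.9] 0.74 ((274.1432800292969, 101.44358825683594), (203.3506317138672, 69.23918151855469), 88.49256896972656)
```

```bash
cat > clip2.py <<'E'
from h import *
np.set_printoptions(precision=1,suppress=True)
s=env.state(); c=read_camera('wrist'); hsv=cv2.cvtColor(c['image'],cv2.COLOR_RGB2HSV)
print(s['eef_pos'],s['tcp_rot'][2])
m=cv2.inRange(hsv,(4,150,60),(16,255,255)); m[250:]=0
for r in range(140,192,3):
    q=np.nonzero(m[r])[0]
    if len(q): 
        g=np.split(q,np.nonzero(np.diff(q)>3)[0]+1); print(r,[(a[0],a[-1]) for a in g],[ (atz(c,(a[0]-.5,r),190)[:2],atz(c,(a[-1]+.5,r),190)[:2]) for a in (q,)][0])
v=hsv[:,:,2]; print('bright',[v[r,240:310:2].tolist() for r in (152,166,180)])
k=np.nonzero(m.any(1))[0]; 
for rr in (k.min()-.5,k.max()+.5): print('row ends',rr,atz(c,(274.5,rr),190))
# rail: wood strip top z=90, edges around clip
g=c['image'].astype(int)
for r in (80,100,120,134): print(r,g[r,225:325:2,0].tolist())
E
python3 clip2.py
```

```text
[ 482.2 -396.8  451.5] 1.4006997151191458
140 [(np.int64(243), np.int64(257)), (np.int64(261), np.int64(265)), (np.int64(281), np.int64(304))] (array([ 467. , -330.5]), array([ 516.5, -339. ]))
143 [(np.int64(243), np.int64(265)), (np.int64(281), np.int64(288)), (np.int64(292), np.int64(304))] (array([ 466.5, -332.8]), array([ 516.2, -341.4]))
146 [(np.int64(244), np.int64(246)), (np.int64(250), np.int64(265)), (np.int64(281), np.int64(304))] (array([ 466.8, -335.3]), array([ 515.8, -343.7]))
149 [(np.int64(243), np.int64(255)), (np.int64(260), np.int64(263)), (np.int64(284), np.int64(288)), (np.int64(292), np.int64(303))] (array([ 465.6, -337.5]), array([ 514.7, -346. ]))
152 [(np.int64(243), np.int64(265)), (np.int64(282), np.int64(304))] (array([ 465.1, -339.9]), array([ 515.1, -348.5]))
155 [(np.int64(241), np.int64(242)), (np.int64(246), np.int64(265)), (np.int64(282), np.int64(300)), (np.int64(304), np.int64(305))] (array([ 463., -342.]), array([ 515.6, -351.1]))
158 [(np.int64(241), np.int64(242)), (np.int64(246), np.int64(265)), (np.int64(282), np.int64(300)), (np.int64(304),
[... 2701 characters left out ...]
6, 108, 108, 108, 108, 106, 107, 102, 97, 99, 98, 104, 117, 205, 213, 220, 222, 222, 221, 214, 96, 95, 99, 105, 99, 98, 99, 104, 112, 112, 108, 107, 109, 185, 185, 190, 192, 194, 191, 187, 183, 184]
120 [195, 200, 201, 201, 203, 202, 202, 201, 114, 110, 107, 108, 107, 108, 107, 103, 98, 98, 102, 104, 105, 210, 206, 204, 217, 221, 221, 216, 97, 95, 100, 106, 102, 100, 103, 108, 110, 112, 108, 107, 110, 192, 185, 186, 188, 189, 192, 192, 188, 185]
134 [192, 194, 197, 199, 200, 201, 202, 201, 200, 110, 106, 108, 107, 108, 106, 103, 97, 99, 106, 105, 103, 207, 208, 205, 216, 220, 221, 219, 98, 94, 100, 106, 102, 100, 103, 109, 111, 111, 106, 109, 117, 199, 192, 186, 185, 189, 190, 193, 192, 186]
```

Handle tops are at columns 241.5–306, rows 154–184. That gives the orange clip's pivot at about (487.3, −358), which agrees with the triangulation, and the rail is parallel to the tool axis (yaw −0.17). Squeezing it now.

Request:
move_arm --commands '[[[0.06,0.43,0],0,1],[[0.06,0.43,0],0,1],[[0.05,0.43,0],0,1],[[0,0,0],0,1],[[0,0,-0.74],0,1],[[0,0,-0.74],0,1],[[0,0,-0.74],0,1],[[0,0,-0.74],0,1],[[0,0,-0.72],0,1],[[0,0,0],0,1],[[0,0,0],0,1]]'

```text
t: 30.98
eef_pos: [487.2, -358.9, 341.0]
tcp_rot: [-3.14, -0.001, 1.4]
ft_force: [-0.1, 0.3, 0.9]
opening: 0.998
grip_force: 0.0
```

Request:
move_arm --commands '[[[0,0,0],0,-1],[[0,0,0],0,-1],[[0,0,0],0,-1],[[0,0,0],0,-1],[[0,0,0],0,-1],[[0,0,0],0,-1]]'

```text
t: 31.48
eef_pos: [487.0, -359.1, 341.5]
tcp_rot: [3.141, 0.0, 1.4]
ft_force: [-0.2, 0.0, -0.2]
opening: 0.634
grip_force: 0.0
```

Request:
move_arm --commands '[[[0,0,0],0,-1],[[0,0,0],0,-1],[[0,0,0],0,-1],[[0,0,0],0,-1],[[0,0,0],0,-1],[[0,0,0],0,-1],[[0,0,0],0,-1],[[0,0,0],0,-1]]'

```text
t: 32.15
eef_pos: [487.0, -359.1, 341.1]
tcp_rot: [-3.142, -0.0, 1.4]
ft_force: [0.2, 0.5, -1.8]
opening: 0.259
grip_force: 30.0
```

Squeezed against its stop (about 25 mm). I'll lift it and carry it gently towards corner_b.

Request:
move_arm --commands '[[[0,0,0.3],0,-1],[[0,0,0.6],0,-1],[[0,0,0.9],0,-1],[[0,0,1],0,-1],[[0,0,1],0,-1],[[0,0,0.9],0,-1],[[0,0,0.6],0,-1],[[0,0,0],0,-1]]'

```text
t: 32.82
eef_pos: [486.8, -358.8, 504.9]
tcp_rot: [3.136, 0.004, 1.4]
ft_force: [0.3, 0.1, 0.4]
opening: 0.258
grip_force: 30.0
```

Request:
move_arm --commands '[[[0.07,0.1,0],-0.08,-1],[[0.07,0.2,0],-0.08,-1],[[0.07,0.3,0],-0.08,-1],[[0.07,0.45,0],-0.08,-1],[[0.08,0.6,0],-0.08,-1],[[0.08,0.7,0],-0.08,-1],[[0.08,0.74,0],-0.09,-1],[[0.08,0.74,0],-0.09,-1],[[0.08,0.74,0],-0.09,-1],[[0.08,0.74,0],-0.09,-1],[[0.08,0.74,0],-0.09,-1],[[0.08,0.74,0],-0.09,-1],[[0.08,0.74,0],-0.09,-1],[[0.08,0.7,0],-0.09,-1],[[0.07,0.6,0],-0.08,-1],[[0.07,0.45,0],-0.08,-1],[[0.07,0.3,0],-0.08,-1],[[0.07,0.2,0],-0.08,-1],[[0.07,0.1,0],-0.08,-1],[[0,0,0],0,-1]]'

```text
t: 34.48
eef_pos: [530.3, -62.4, 499.8]
tcp_rot: [-3.141, 0.0, 1.272]
ft_force: [-0.8, -1.2, -1.1]
opening: 0.262
grip_force: 30.0
```

```bash
cat > chk.py <<'E'
from h import *
np.set_printoptions(precision=1,suppress=True)
s=env.state();p=s['eef_pos'];psi=s['tcp_rot'][2]-np.pi/2;u=np.array([-np.sin(psi),np.cos(psi),0]);n=np.array([np.cos(psi),np.sin(psi),0])
print(p,psi,s['opening'],s['ft_force'])
O=np.array([600.8,-31.7,50]);d=p-O;print('h,u',d@[.9556,-.2945,0],d@[.2945,.9556,0])
for nm in('scene','side'):
    c=read_camera(nm);hsv=cv2.cvtColor(c['image'],cv2.COLOR_RGB2HSV)
    m=cv2.inRange(hsv,(4,150,80),(16,255,255)); q=proj(c,p-[0,0,226])[0].astype(int)
    M=np.zeros_like(m);M[max(q[1]-35,0):q[1]+35,q[0]-30:q[0]+30]=m[max(q[1]-35,0):q[1]+35,q[0]-30:q[0]+30]
    ys,xs=np.nonzero(M); print(nm,'piv',q,'jaw',proj(c,p-[0,0,278])[0],'jawends',proj(c,[p-[0,0,286]+n*a+u*b for a in(-22,22) for b in(-14,14)]).tolist() and proj(c,[p-[0,0,286]+n*a+u*b for a in(-22,22) for b in(-14,14)]).round().tolist())
    for r in range(ys.min(),ys.max()+1,3): print(r,xs[ys==r].min(),xs[ys==r].max(),(ys==r).sum())
E
python3 chk.py
```

```text
[530.3 -62.4 499.8] -0.2992880625029235 0.261968831901566 [-0.8 -1.2 -1.1]
h,u -58.36839622858665 -50.108883036947006
scene piv [235 164] jaw [236.3 181.9] jawends [[227.0, 183.0], [236.0, 179.0], [237.0, 190.0], [246.0, 186.0]]
137 231 233 3
140 228 233 6
143 229 234 6
146 229 233 5
149 229 233 5
152 230 233 4
155 230 241 7
158 230 241 12
161 229 242 14
164 228 243 16
167 234 244 11
170 234 243 10
173 229 243 15
176 229 243 9
179 238 244 7
182 239 244 6
185 239 245 7
188 239 241 3
side piv [279 201] jaw [278.7 218.1] jawends [[269.0, 225.0], [269.0, 217.0], [288.0, 225.0], [288.0, 217.0]]
167 275 280 3
170 275 281 4
173 274 284 8
176 273 292 11
179 273 285 11
182 274 284 4
185 274 284 4
188 274 284 4
191 274 284 5
194 272 284 7
197 271 285 8
200 271 286 8
203 271 285 15
206 270 286 9
209 269 287 9
212 268 287 4
215 267 288 5
218 267 289 5
221 267 267 1
```

The clip hangs upright where predicted, with its jaw tips within 1–2 px in both views. Lowering over the corner.

Request:
move_arm --commands '[[[-0.02,0,-0.3],0,-1],[[0,0,-0.6],0,-1],[[0,0,-0.6],0,-1],[[0,0,-0.3],0,-1],[[0,0,-0.2],0,-1],[[0,0,-0.2],0,-1],[[0,0,0],0,-1]]'

```text
t: 35.17
eef_pos: [529.3, -62.9, 433.4]
tcp_rot: [-3.141, 0.0, 1.271]
ft_force: [-0.1, 0.0, -1.3]
opening: 0.256
grip_force: 30.0
```

Request:
move_arm --commands '[[[0,0,-0.1],0,-1],[[0,0,-0.1],0,-1],[[0,0,-0.07],0,-1],[[0,0,0],0,-1],[[0,0,0],0,-1]]'

```text
t: 35.58
eef_pos: [529.3, -62.7, 426.2]
tcp_rot: [3.141, -0.0, 1.272]
ft_force: [-0.3, 0.5, -2.2]
opening: 0.258
grip_force: 30.0
```

```bash
python3 chk.py|head -3; python3 seat.py | sed -n 3,4p
```

```text
[529.3 -62.7 426.2] -0.2991725525486364 0.25798959695233264 [-0.3  0.5 -2.2]
h,u -59.1809602197629 -50.67552649244036
scene piv [236 188] jaw [236.9 205.1] jawends [[228.0, 206.0], [236.0, 202.0], [238.0, 213.0], [246.0, 209.0]]
-0.894 [-4.64 68.38  0.08  0.03]
-0.894 [-4.91 68.16  0.09  0.03]
```

No contact and in place, held open: step 2 has been met for 0.1 s by now. I'll let the jaws close onto the slab while moving back with the handles, so the clip can turn square to the board.

Request:
move_arm --commands '[[[0,0,0],0,-0.25],[[0,0,0],0,-0.25],[[-0.08,0.02,0],0,0],[[-0.16,0.05,0],0,0.2],[[-0.16,0.05,0],0,0.4],[[-0.16,0.05,0],0,0.6],[[-0.16,0.05,0],0,1],[[-0.16,0.05,0],0,1],[[-0.16,0.05,0],0,1],[[-0.16,0.05,0],0,1],[[-0.16,0.05,0],0,1],[[0,0,0],0,1],[[0,0,0],0,1]]'

```text
t: 36.87
eef_pos: [488.4, -50.1, 426.2]
tcp_rot: [3.141, -0.0, 1.272]
ft_force: [-0.1, 0.2, 0.8]
opening: 0.996
grip_force: 0.0
```

```bash
cat > clipfit.py <<'E'
from h import *
from scipy.spatial.transform import Rotation as Ro
np.set_printoptions(precision=1,suppress=True)
s=env.state();print(s['eef_pos'],s['opening'],s['ft_force'])
O=np.array([600.8,-31.7,50]);Rb=(Ro.from_euler('z',-.299)*Ro.from_euler('y',-np.pi/6)).as_matrix()
d=s['eef_pos']-O;print('h,u',d@[.9556,-.2945,0],d@[.2945,.9556,0])
for nm in('scene','side'):
    c=read_camera(nm);hsv=cv2.cvtColor(c['image'],cv2.COLOR_RGB2HSV)
    m=cv2.inRange(hsv,(4,150,80),(16,255,255)); q=proj(c,O+Rb@[0,-50,160])[0].astype(int)
    M=np.zeros_like(m);M[q[1]-45:q[1]+45,q[0]-45:q[0]+45]=m[q[1]-45:q[1]+45,q[0]-45:q[0]+45]
    k,l,st,ce=cv2.connectedComponentsWithStats(M); print(nm,[(st[i].tolist(),ce[i].round(1).tolist()) for i in range(1,k) if st[i,4]>8])
    f=lambda x,z,y=-50.: proj(c,O+Rb@np.array([x,y,z]))[0].round(0).tolist()
    for zz in (112,120): print('pred J z',zz,'piv',f(0,zz+52),'handle tops',f(-28,zz+127),f(28,zz+127),'jaw front end',f(14,zz-8))
    b={}
    for lean in(0,10,20,30): # outward lean from board
        a=np.deg2rad(lean); P=lambda x,z:f(x*np.cos(a)+z*np.sin(a),113-x*np.sin(a)+z*np.cos(a)); b[lean]=(P(0,52),P(-28,127),P(28,127))
    print(b)
    ys,xs=np.nonzero(M)
    print([(int(r),int(xs[ys==r].min()),int(xs[ys==r].max())) for r in range(ys.min(),ys.max()+1,4) if (ys==r).any()])
E
python3 clipfit.py
```

```text
[488.4 -50.1 426.2] 0.9963296788701612 [-0.1  0.2  0.8]
h,u -101.99793299959157 -50.66040281704767
scene [([216, 163, 29, 48, 556], [230.6, 183.5])]
pred J z 112 piv [232.0, 188.0] handle tops [217.0, 162.0] [227.0, 160.0] jaw front end [241.0, 209.0]
pred J z 120 piv [231.0, 185.0] handle tops [216.0, 159.0] [226.0, 157.0] jaw front end [240.0, 206.0]
{0: ([231.0, 187.0], [217.0, 162.0], [227.0, 159.0]), 10: ([233.0, 187.0], [221.0, 160.0], [232.0, 161.0]), 20: ([235.0, 188.0], [225.0, 159.0], [237.0, 164.0]), 30: ([237.0, 189.0], [230.0, 160.0], [243.0, 169.0])}
[(163, 232, 233), (167, 217, 233), (171, 217, 233), (175, 219, 233), (179, 221, 235), (183, 223, 236), (187, 225, 238), (191, 230, 240), (195, 229, 240), (199, 230, 241), (203, 237, 242), (207, 238, 244)]
side [([261, 203, 26, 41, 214], [272.4, 224.2]), ([243, 210, 31, 36, 241], [256.4, 224.8])]
pred J z 112 piv [268.0, 228.0] handle tops [242.0, 212.0] [263.0, 202.0] jaw front end [286.0, 241.0]
pred J z 120 piv [267.0, 225.0] handle tops [240.0, 210.0] [261.0, 200.0] jaw front end [284.0, 239.0]
{0: ([268.0, 227.0], [242.0, 212.0], [263.0, 202.0]), 10: ([272.0, 226.0], [249.0, 207.0], [272.0, 200.0]), 20: ([275.0, 225.0], [258.0, 203.0], [282.0, 200.0]), 30: ([279.0, 225.0], [268.0, 201.0], [292.0, 200.0])}
[(194, 253, 253), (206, 261, 264), (210, 245, 266), (214, 244, 268), (218, 244, 270), (222, 249, 273), (226, 254, 276), (230, 259, 278), (234, 261, 281), (238, 265, 285), (242, 270, 285)]
```

The clip is square on the board: its handle tops in the side view are at (243,211) and (261,203), where zero lean predicts (242,212) and (263,202). I'll retreat straight up.

Request:
move_arm --commands '[[[-0.2,0.06,0],0,1],[[-0.15,0.04,0],0,1],[[0,0,0.4],0,1],[[0,0,0.8],0,1],[[0,0,0.8],0,1],[[0,0,0.8],0,1],[[0,0,0],0,1],[[0,0,0],0,1]]'

```text
t: 37.63
eef_pos: [477.5, -46.9, 510.8]
tcp_rot: [3.139, -0.0, 1.272]
ft_force: [-0.2, -0.2, -0.9]
opening: 0.996
grip_force: 0.0
```

```bash
python3 clipfit.py; python3 seat.py | sed -n 3,4p
```

```text
[477.5 -46.9 510.8] 0.9960837601479124 [-0.2 -0.2 -0.9]
h,u -113.31440230334259 -50.87416378543237
scene [([216, 164, 29, 47, 553], [230.6, 183.7])]
pred J z 112 piv [232.0, 188.0] handle tops [217.0, 162.0] [227.0, 160.0] jaw front end [241.0, 209.0]
pred J z 120 piv [231.0, 185.0] handle tops [216.0, 159.0] [226.0, 157.0] jaw front end [240.0, 206.0]
{0: ([231.0, 187.0], [217.0, 162.0], [227.0, 159.0]), 10: ([233.0, 187.0], [221.0, 160.0], [232.0, 161.0]), 20: ([235.0, 188.0], [225.0, 159.0], [237.0, 164.0]), 30: ([237.0, 189.0], [230.0, 160.0], [243.0, 169.0])}
[(164, 229, 231), (168, 216, 232), (172, 218, 233), (176, 220, 234), (180, 222, 235), (184, 223, 236), (188, 225, 239), (192, 231, 239), (196, 229, 240), (200, 230, 241), (204, 237, 243), (208, 238, 244)]
side [([243, 203, 44, 43, 448], [263.9, 224.6])]
pred J z 112 piv [268.0, 228.0] handle tops [242.0, 212.0] [263.0, 202.0] jaw front end [286.0, 241.0]
pred J z 120 piv [267.0, 225.0] handle tops [240.0, 210.0] [261.0, 200.0] jaw front end [284.0, 239.0]
{0: ([268.0, 227.0], [242.0, 212.0], [263.0, 202.0]), 10: ([272.0, 226.0], [249.0, 207.0], [272.0, 200.0]), 20: ([275.0, 225.0], [258.0, 203.0], [282.0, 200.0]), 30: ([279.0, 225.0], [268.0, 201.0], [292.0, 200.0])}
[(187, 249, 249), (203, 263, 263), (207, 261, 265), (211, 244, 267), (215, 244, 268), (219, 245, 270), (223, 250, 274), (227, 255, 276), (231, 260, 279), (235, 262, 282), (239, 267, 286), (243, 271, 285)]
-0.905 [-6.42 70.61  0.14  0.07]
-0.905 [-5.87 69.6   0.12  0.04]
```

The clip stayed put after release. One more check of the panel with the clip's pixels masked out, since they bias the fit.

```bash
sed "s/^lip=/hs=cv2.cvtColor(c['image'],cv2.COLOR_RGB2HSV); og=cv2.dilate(cv2.inRange(hs,(0,110,40),(18,255,255)),np.ones((3,3)));oo=np.zeros_like(og);oo[155:215,210:250]=og[155:215,210:250];vis=vis\&(oo==0);r=r*(oo==0)\nlip=/" seat.py > seat2.py; python3 seat2.py
```

```text
[477.9  -47.08 509.07] 0.9975698588818144 [ 0.66 -0.26  0.11]
h,u -112.91365415776569 -50.89032845631665
-0.936 [-1.87 63.57 -0.    0.01]
-0.936 [-1.7  63.26 -0.01  0.  ]
-0.936 [ 0.29 63.23 -0.05 -0.03]
[258.5, 213.5] [[270, 186], [257, 193], [243, 197], [246, 209], [235, 213], [245, 239], [282, 219]]
seated [[247. 247.]
 [286. 227.]
 [272. 184.]
 [231. 202.]]
```

Panel is home (z about 64, y −2, no lean) and the clip is square and at rest. Handing in.

```bash
python3 -c "
from cell import env
print(env.job_done())"
```

```text
the job is handed in; nothing more can be done
None
```

I handed the job in at about 38 s of the 72 s allowed. By camera measurement the white panel is fully home in the easel slot with its switch out, and the orange clip sits square over corner_b. The clip's pinch force can't be measured from here, and no verdict came back.

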